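# Set the sample flasks in their colour-matched rests

### The arm

A 7-joint arm with a two-finger parallel gripper is mounted at the origin on the work surface. World frame = base frame: x ahead of the robot, y to its left, z up, the work surface at z = 0. Lengths are in m, angles in rad, forces in N, time in s.
With the tool pointing down it reaches from about 0.425 to 0.925 m from the base axis. Payload 6.8 kg.
Tool frame: the origin (TCP) lies on the centre line of the jaws, within the pads' length; the fingertips stand bot.finger_overhang ahead of it and the grasp point (between the pads) lies 3 mm ahead of it (bot.finger_overhang is the distance from the TCP to the fingertips, in m); z points along the fingers, y is the direction in which the jaws open and shut (so a half turn about z gives the same grasp; the last joint's range is limited). The gripper opens to 85 mm and grips with 20 to 120 N. Pads are 22 mm wide; open, the fingers measure 114 mm over their backs; the gripper's body (76 mm by 85 mm) begins 54 mm behind the grasp point. The pads swing forward as they close: fully open they stand 13 mm farther back than shut.
Start: joints at [-1.43, 0.477, 0.022, 1.555, -0.011, 1.109, -0.083], TCP at [0.166, 0.654, 0.221] pointing down, gripper open.
Joint ranges: [-2.96, 2.96], [-0.34, 2.1], [-1.41, 1.46], [0.24, 2.44], [-1.37, 4.51], [0.17, 1.92], [-2.96, 2.96]. Speed limits (rad/s): [2.39, 2.39, 3.14, 3.14, 3.14, 3.14, 3.14].

### API

Orientations are given as a unit quaternion [w, x, y, z].
In Python, from station import bot gives the robot as it stands.
- The arm moves only by the tool drive_tool, never from a script. Its argument "increments" is text: rows parted by semicolons, each of 4 numbers parted by spaces: the shift along the world's x, y, z in m, then the turn about the world's z in rad. In form: tx ty tz spin; .... A call has 1 to 12 rows; each row shifts and turns the commanded pose from where the row before left it; what a row does not reach is not made up. A row lasts 1/12 s, in which the tool goes at most 41.7 mm and 7.16 degrees, less where a joint would pass 70% of its speed; a pose out of reach is approached as far as the arm can. A call is refused whole if a number of a shift passes 0.0417 or a number of a turn 0.125, either way. A call with a gripper value outside its range is refused whole. "grip" is the opening, from 0 (shut) to 1 (fully open), set as the call begins (left out, the last holds). The fingers move at their own pace and stop on an object; "squeeze" is the grip in N (left out, the last holds). Time passes only in rows, so rows that do not move let the fingers close. It gives the time, the measured TCP pose, the force and the opening at its end, in the units of the state.
- bot.get_obs(): the state, without advancing time (a new reading comes with each control period).
- bot.read_camera(name): name is "scene" or "top" or "wrist"; returns the picture (420x560x3 uint8, red, green, blue); there is no depth.
- bot.calibration(name): a dict with "fx", "fy", "cx", "cy" (pixels), "distortion" ([k1, k2, p1, p2, k3] as OpenCV has them; the pictures are not rectified), "camera_from_world" (4x4, takes a point from world to camera coordinates). Camera axes: x right, y down, z forward; pixel columns grow to the right and rows downward; lengths in m; the calibration is good to about 2 mm. A picture is of the moment at which its call begins: read the wrist's pose just before it. calibration takes no time and is no camera call; for the wrist camera it gives the pose at the moment of the call.
- bot.hand_in(): hands the job in, once; it reports no verdict.
The state is a dict: "t": time; "q": joint angles; "joint_vel": joint speeds; "joint_torque": joint torques, N m; "eef_pos": TCP position; "tool_rot": TCP orientation; "contact_force": force on the tool from outside, world axes, zero at the start; "torque": the same for the moment, N m; "gripper_width": opening from 0.0 (shut) to 1.0 (fully open).
Only numpy, scipy, OpenCV 4.12 (cv2) and the standard library are available. Lean on these libraries where they do the work, as an engineer would, in place of code of your own. Each camera call takes 0.05 s, during which the arm holds its last target.

### The job

Load the sample station: take each of the four round glass flasks by its stopper and stand it upright, fully home, in the dimple of the wooden rest whose painted border has the colour of its stopper, then let go of it. The glass is thin, so set each flask down gently: do not drop it, press it down or knock it over. Two straight-sided amber jars with caps of the same colours stand among the flasks; leave them standing where they are.

Things in the scene. Friction and masses are not known exactly. Their poses are not given: they have to be found in the camera images.
- flask_red: Small round clear-glass flask with a red stopper, 70 to 120 g, loose, standing upright at the start. Ball 56 mm in diameter (its centre 24.8 mm above the origin) with a flat foot 26 mm across; neck 20 mm in diameter up to 74 mm; cylindrical red stopper 28 mm in diameter from 74 to 98 mm, the top, fixed firmly in the neck: grip it there. Origin: centre of the foot; z up along the neck. Round, so its yaw means nothing.
- flask_yellow: Small round clear-glass flask with a yellow stopper, 70 to 120 g, loose, standing upright at the start. Ball 56 mm in diameter (its centre 24.8 mm above the origin) with a flat foot 26 mm across; neck 20 mm in diameter up to 74 mm; cylindrical yellow stopper 28 mm in diameter from 74 to 98 mm, the top, fixed firmly in the neck: grip it there. Origin: centre of the foot; z up along the neck. Round, so its yaw means nothing.
- flask_green: Small round clear-glass flask with a green stopper, 70 to 120 g, loose, standing upright at the start. Ball 56 mm in diameter (its centre 24.8 mm above the origin) with a flat foot 26 mm across; neck 20 mm in diameter up to 74 mm; cylindrical green stopper 28 mm in diameter from 74 to 98 mm, the top, fixed firmly in the neck: grip it there. Origin: centre of the foot; z up along the neck. Round, so its yaw means nothing.
- flask_blue: Small round clear-glass flask with a blue stopper, 70 to 120 g, loose, standing upright at the start. Ball 56 mm in diameter (its centre 24.8 mm above the origin) with a flat foot 26 mm across; neck 20 mm in diameter up to 74 mm; cylindrical blue stopper 28 mm in diameter from 74 to 98 mm, the top, fixed firmly in the neck: grip it there. Origin: centre of the foot; z up along the neck. Round, so its yaw means nothing.
- rest_red: Wooden rest with a red border painted round its top, fixed to the bench: square block 90 x 90 mm, 26 mm high, with a round dimple 61 mm in diameter and 10 mm deep in the middle of its top (edge chamfered 3 mm, flat floor). Origin: centre of its underside, z up. A flask fully home in the dimple has its origin 16 mm above the rest's origin, and may stand up to 6 mm off centre before its ball meets the edge.
- rest_yellow: Wooden rest with a yellow border painted round its top, fixed to the bench: square block 90 x 90 mm, 26 mm high, with a round dimple 61 mm in diameter and 10 mm deep in the middle of its top (edge chamfered 3 mm, flat floor). Origin: centre of its underside, z up. A flask fully home in the dimple has its origin 16 mm above the rest's origin, and may stand up to 6 mm off centre before its ball meets the edge.
- rest_green: Wooden rest with a green border painted round its top, fixed to the bench: square block 90 x 90 mm, 26 mm high, with a round dimple 61 mm in diameter and 10 mm deep in the middle of its top (edge chamfered 3 mm, flat floor). Origin: centre of its underside, z up. A flask fully home in the dimple has its origin 16 mm above the rest's origin, and may stand up to 6 mm off centre before its ball meets the edge.
- rest_blue: Wooden rest with a blue border painted round its top, fixed to the bench: square block 90 x 90 mm, 26 mm high, with a round dimple 61 mm in diameter and 10 mm deep in the middle of its top (edge chamfered 3 mm, flat floor). Origin: centre of its underside, z up. A flask fully home in the dimple has its origin 16 mm above the rest's origin, and may stand up to 6 mm off centre before its ball meets the edge.
- jar_red: Straight-sided amber glass jar with a wide red cap and a white label, 42 mm in diameter, 60 mm high, loose, standing upright. Not a flask: it stays where it is. Origin: centre of its underside; z up.
- jar_blue: Straight-sided amber glass jar with a wide blue cap and a white label, 42 mm in diameter, 60 mm high, loose, standing upright. Not a flask: it stays where it is. Origin: centre of its underside; z up.
There are look-alikes about, which are no part of the job. Leave any black look-alike of the flask_blue alone.

How it is judged:
At the end, for the whole second after the job is handed in: Each flask stands in the rest of its own colour: origin within 12 mm sideways of the rest's centre and 12 to 20 mm above the rest's origin (home is 16), tilted less than 0.12 rad, at rest and released; both jars within 25 mm of where they started and upright (horizontal distance between flask_red and rest_red below 0.012 m and z of flask_red in the frame of rest_red between 0.012 and 0.02 m and angle between each of flask_red, flask_yellow, flask_green, flask_blue's own z axis and vertical below 0.12 rad and linear speed of each of flask_red, flask_yellow, flask_green, flask_blue below 0.02 m/s and contact force between the fingers and flask_red below 0.05 N and horizontal distance between flask_yellow and rest_yellow below 0.012 m and z of flask_yellow in the frame of rest_yellow between 0.012 and 0.02 m and contact force between the fingers and flask_yellow below 0.05 N and horizontal distance between flask_green and rest_green below 0.012 m and z of flask_green in the frame of rest_green between 0.012 and 0.02 m and contact force between the fingers and flask_green below 0.05 N and horizontal distance between flask_blue and rest_blue below 0.012 m and z of flask_blue in the frame of rest_blue between 0.012 and 0.02 m and contact force between the fingers and flask_blue below 0.05 N and distance of each of jar_red, jar_blue from where it was at the start of the episode below 0.025 m and angle between each of jar_red, jar_blue's own z axis and vertical below 0.15 rad); the robot touches nothing.
It fails at once if a flask is dropped or pressed into its rest with more than 25 N (contact force between flask_red and rest_red above 25 N or contact force between flask_yellow and rest_yellow above 25 N or contact force between flask_green and rest_green above 25 N or contact force between flask_blue and rest_blue above 25 N).
It fails at once if a flask is knocked over (angle between any of flask_red, flask_yellow, flask_green, flask_blue's own z axis and vertical above 0.8 rad).
It fails at once if a jar is moved more than 30 mm or tipped (distance of any of jar_red, jar_blue from where it was at the start of the episode above 0.03 m or angle between any of jar_red, jar_blue's own z axis and vertical above 0.5 rad).
It also fails if it takes over 128 s, if anything falls off the work surface, if the arm or the gripper's body presses on something with over 40 N, if the wrist force passes 120 N, or if a joint passes its speed limit or range.

## Working session

There is one attempt and no reset: what is moved stays moved. The work goes in short steps, Python scripts to look and compute and a tool call to move; the robot and the scene stay as the last step left them, time stands still between calls to the robot, and variables do not carry over. Pictures are saved under pics/ and viewed, and the job is handed in when it is done.

Besides the shell and the picture viewer there is one more tool, called after ">>>" as name(argument=value, ...) on one line, values as JSON. drive_tool: Moves the arm, as the interface text tells. Its arguments: {"type":"object","properties":{"increments":{"type":"string"},"grip":{"type":"number"},"squeeze":{"type":"number"}},"required":["increments"]}

```bash
mkdir -p pics; ls
python3 - <<'E'
from station import bot
import cv2,json
print(bot.get_obs()); print(bot.finger_overhang)
for n in("scene","top","wrist"):
    c=bot.calibration(n);print(n,c)
    cv2.imwrite(f"pics/{n}0.png",cv2.cvtColor(bot.read_camera(n),cv2.COLOR_RGB2BGR))
E
```

```text
pics
{'t': 0.0, 'q': array([-1.43007777,  0.4777952 ,  0.02232365,  1.55645013, -0.01146442,
        1.10931774, -0.08310207]), 'joint_vel': array([ 5.09335672e-04,  1.33016601e-03, -1.28442303e-03,  2.88880284e-04,
        1.46625015e-04, -7.91258144e-05, -8.27121991e-05]), 'joint_torque': array([ 4.17743850e-04, -5.96458697e+01,  1.60817955e+00, -2.81190687e+01,
        1.25250622e-02,  9.47239838e-03,  1.72496914e-05]), 'eef_pos': array([0.16609014, 0.65361188, 0.22042929]), 'tool_rot': array([-3.37605104e-05,  1.24063886e-01,  9.92273805e-01, -9.20569175e-04]), 'contact_force': array([-0.5459998 , -0.32576803, -0.18427037]), 'torque': array([0.02713013, 0.02057484, 0.05206101]), 'gripper_width': 0.9987855600007914}
0.022
scene {'fx': 454.94130940093976, 'fy': 454.94130940093976, 'cx': 275.7298087388519, 'cy': 207.1798591962232, 'distortion': array([0.04845032, 0.        , 0.        , 0.        , 0.        ]), 'camera_from_world': array([[-0.67744955,  0.7355256 , -0.00801267,  0.30816864],
       [ 0.50114772,  0.45354926, -0.73698306, -0.22701752],
       [-0.53843577, -0.503284
[... 322 characters left out ...]
02899361, -0.99912045,  0.03029348,  0.01140015],
       [-0.99155977,  0.02491647, -0.12723359,  0.460374  ],
       [ 0.12636687, -0.03372676, -0.99141007,  0.78005993],
       [ 0.        ,  0.        ,  0.        ,  1.        ]])}
wrist {'fx': 297.23925164675074, 'fy': 297.23925164675074, 'cx': 279.02750253955014, 'cy': 209.36555254634362, 'distortion': array([-0.05554815,  0.        ,  0.        ,  0.        ,  0.        ]), 'camera_from_world': array([[ 0.24657275,  0.96912154, -0.00230505, -0.67398201],
       [ 0.93093412, -0.23619429,  0.27852095, -0.03676015],
       [ 0.26937621, -0.07082153, -0.96042739,  0.38022527],
       [ 0.        ,  0.        ,  0.        ,  1.        ]])}
```

View pics/scene0.png

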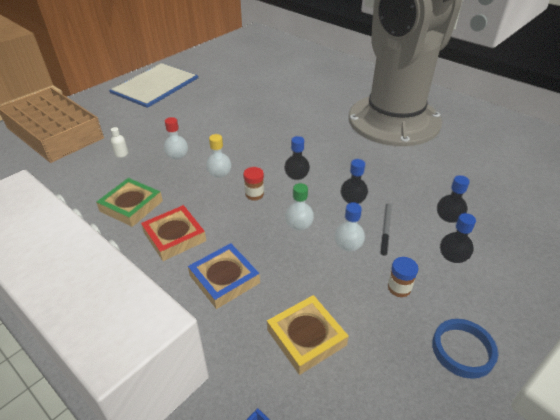

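View pics/top0.png

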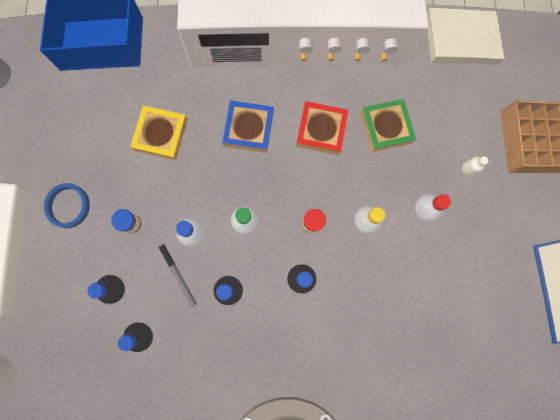

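View pics/wrist0.png

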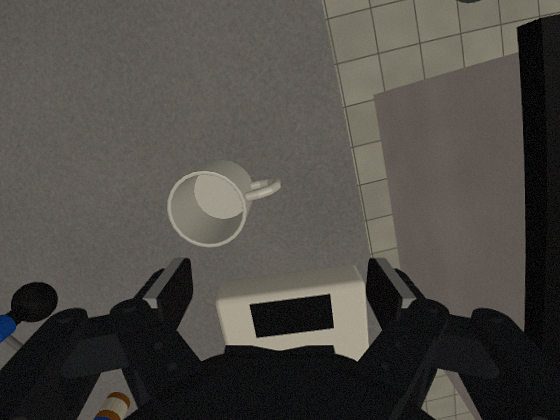

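The top view shows the clear flasks: blue (187,231), green (243,217), yellow (376,215) and red (441,203). The blue-stoppered ones at (97,291), (127,342), (224,292) and (304,280) have black balls, so they are the decoys. The flat caps at (123,220) and (314,220) are the jars. The rests are yellow (159,131), blue (248,125), red (322,127) and green (389,124).

```bash
cat > h.py <<'E'
import numpy as np,cv2
from station import bot
def ray(n,uv,c=None):
    c=c or bot.calibration(n)
    K=np.array([[c['fx'],0,c['cx']],[0,c['fy'],c['cy']],[0,0,1]])
    p=cv2.undistortPoints(np.array([[uv]],float),K,np.array(c['distortion']))[0,0]
    T=c['camera_from_world'];R=T[:3,:3]
    return -R.T@T[:3,3], R.T@np.array([p[0],p[1],1])
def plane(n,uv,z,c=None):
    o,d=ray(n,uv,c); return (o+d*(z-o[2])/d[2])
def proj(n,P,c=None):
    c=c or bot.calibration(n)
    K=np.array([[c['fx'],0,c['cx']],[0,c['fy'],c['cy']],[0,0,1]])
    T=c['camera_from_world']
    r,_=cv2.Rodrigues(T[:3,:3])
    return cv2.projectPoints(np.array(P,float).reshape(-1,1,3),r,T[:3,3],K,np.array(c['distortion']))[0][:,0]
def save(n,f):
    im=cv2.cvtColor(bot.read_camera(n),cv2.COLOR_RGB2BGR);cv2.imwrite(f,im);return im
E
python3 - <<'E'
import cv2
im=cv2.imread('pics/top0.png')
cv2.imwrite('pics/a.png',cv2.resize(im[90:250,120:280],None,fx=5,fy=3.75*1.0)[:600] if 0 else cv2.resize(im[90:250,115:275],(600,600),interpolation=cv2.INTER_CUBIC))
cv2.imwrite('pics/b.png',cv2.resize(im[90:250,290:460],(638,600),interpolation=cv2.INTER_CUBIC))
im=cv2.imread('pics/scene0.png')
cv2.imwrite('pics/c.png',cv2.resize(im[110:290,150:390],(800,600),interpolation=cv2.INTER_CUBIC))
E
```

```text
(no output)
```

View pics/a.png

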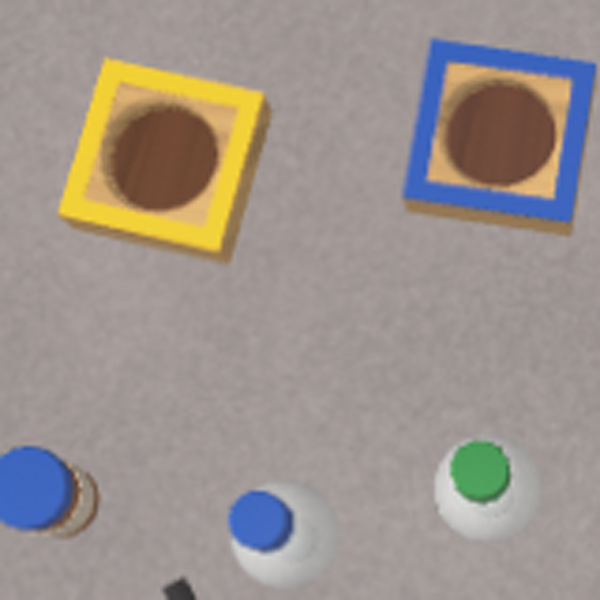

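View pics/b.png

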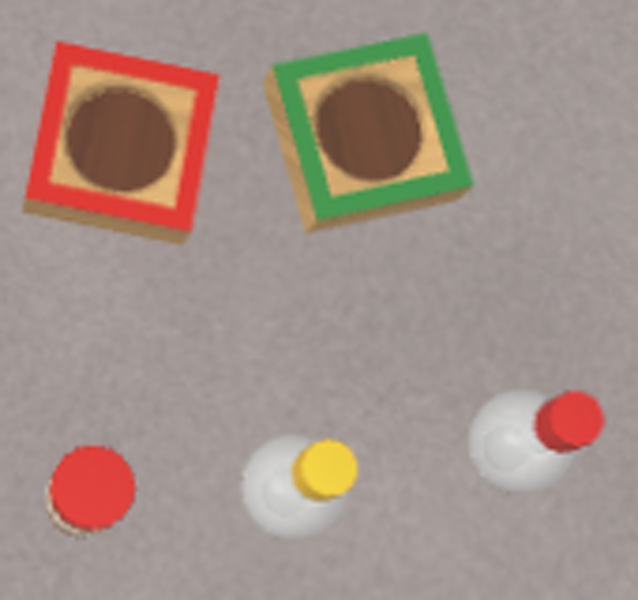

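View pics/c.png

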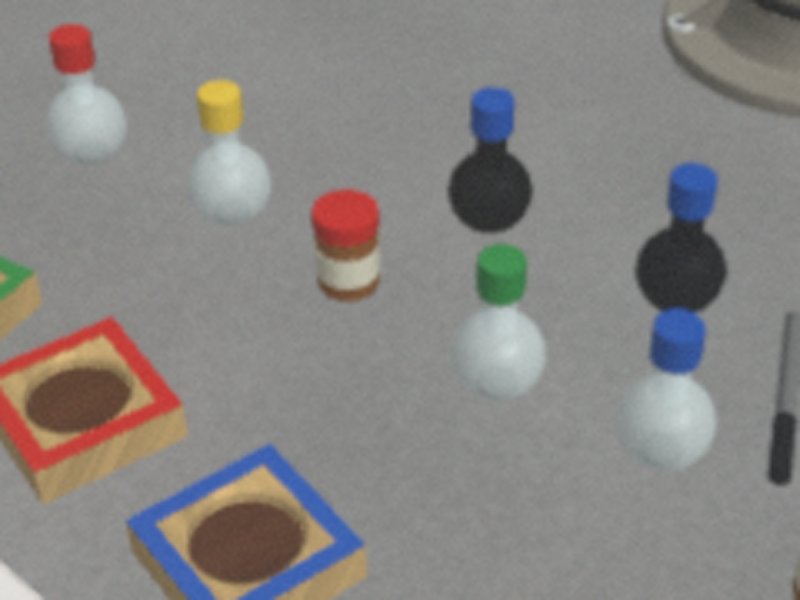

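The top crop shows one clear-ball flask with a blue stopper, at crop (260,520). All the other blue-stoppered bodies are black, so this is flask_blue. Next I compute positions from the crop readings.

Run:
```python
from h import *
np.set_printoptions(precision=4,suppress=True)
f=lambda U,s,off:((U[0]+.5)/s-.5+off[0],(U[1]+.5)/s-.5+off[1])
A=(3.75,(115,90));B=(3.753,(290,90));C=(3.3333,(150,110))
st=dict(blue=((259,519),A,(679,326)),green=((481,470),A,(502,260)),yellow=((329,469),B,(220,94)),red=((575,418),B,(72,38)))
for k,(U,X,S) in st.items():
    uv=f(U,*X);p=plane('top',uv,.098);us=f(S,*C);ps=plane('scene',us,.098)
    # triangulate
    o,d=ray('top',uv);o2,d2=ray('scene',us);d/=np.linalg.norm(d);d2/=np.linalg.norm(d2)
    s=np.linalg.lstsq(np.c_[d,-d2],o2-o,rcond=None)[0];tri=(o+s[0]*d+o2+s[1]*d2)/2
    print('flask',k,p[:2],ps[:2],'tri',tri,'reach',np.hypot(*p[:2]))
rs=dict(yellow=([(107,60),(268,93),(222,254),(60,214)],A),blue=([(433,40),(596,66),(573,221),(404,198)],A),red=([(57,43),(218,75),(190,232),(26,200)],B),green=([(428,34),(472,186),(316,220),(274,66)],B))
for k,(L,X) in rs.items():
    P=np.array([plane('top',f(U,*X),.026) for U in L])
    c=P.mean(0);print('rest',k,c,'sides',[round(np.linalg.norm(P[i]-P[i-1]),4) for i in range(4)],'scene px',proj('scene',c)[0],'reach',np.hypot(*c[:2]))
```

```text
flask blue [0.4388 0.1717] [0.4413 0.1732] tri [0.4391 0.1721 0.0958] reach 0.4712402179852135
flask green [0.4594 0.0673] [0.4625 0.0695] tri [0.4598 0.0674 0.0952] reach 0.46427549929844614
flask yellow [ 0.4541 -0.172 ] [ 0.4579 -0.1682] tri [ 0.4545 -0.1729  0.0943] reach 0.4856050085769957
flask red [ 0.4762 -0.2963] [ 0.4797 -0.2901] tri [ 0.4762 -0.2973  0.0937] reach 0.5608119353171762
rest yellow [0.6437 0.2383 0.026 ] sides [np.float64(0.0889), np.float64(0.0908), np.float64(0.0918), np.float64(0.0909)] scene px [306.2903 326.7406] reach 0.6863671240008823
rest blue [0.652  0.0576 0.026 ] sides [np.float64(0.0899), np.float64(0.0891), np.float64(0.0876), np.float64(0.0903)] scene px [223.0967 268.6483] reach 0.6545285353882174
rest red [ 0.646 -0.091  0.026] sides [np.float64(0.0904), np.float64(0.089), np.float64(0.0903), np.float64(0.0888)] scene px [172.5444 226.2196] reach 0.6523338935871349
rest green [ 0.6511 -0.2283  0.026 ] sides [np.float64(0.0899), np.float64(0.0894), np.float64(0.0899), np.float64(0.089)] scene px [128.5479 195.7282] reach 0.6899630637969933
```

>>> drive_tool(increments="0.019 -0.034 0 0.02;0.019 -0.034 0 0.02;0.019 -0.034 0 0.02;0.019 -0.034 0 0.02;0.019 -0.034 0 0.02;0.019 -0.034 0 0.02;0.019 -0.034 0 0.02;0.019 -0.034 0 0.02;0.019 -0.034 0 0.02;0.019 -0.034 0 0.02;0.019 -0.034 0 0.02;0.019 -0.034 0 0.03", grip=1, squeeze=30)

```text
t: 1.15
eef_pos: [0.3946, 0.2443, 0.2214]
tool_rot: [-0.0, -0.001, 1.0, 0.0]
contact_force: [1.1, -0.0, -0.0]
gripper_width: 1.0
```

>>> drive_tool(increments="0.015 -0.025 0 0;0.015 -0.025 0 0;0.015 -0.024 0 0;0 0 0 0;0 0 0 0")

```text
t: 1.57
eef_pos: [0.4397, 0.1707, 0.2213]
tool_rot: [-0.0, 0.001, 1.0, -0.0]
contact_force: [-1.0, 0.9, 0.0]
gripper_width: 1.0
```

Run:
```python
from h import *
o=bot.get_obs();print(o['t'],o['eef_pos'],o['tool_rot'],o['q'])
im=save('wrist','pics/w1.png')
print(proj('wrist',[[.439,.172,.098],[.46,.067,.098],[.652,.0576,.026],[.6437,.2383,.026]]))
```

```text
1.5667 [0.43970646 0.17074607 0.2213372 ] [-6.10287293e-05  1.32882806e-03  9.99999110e-01 -1.02064394e-04] [-0.73951845  0.13627937  0.26147595  2.03924035 -0.04240091  0.97127265
  1.11172098]
[[278.98576846 199.55194576]
 [172.58193719 220.28286175]
 [198.02911438 333.47117173]
 [326.466953   328.92079511]]
```

View pics/w1.png

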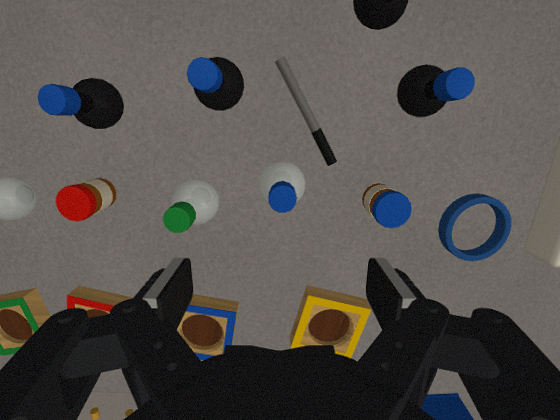

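The wrist view shows the clear-ball blue flask at (282,197) and green at (180,217), close to the predicted positions. Rest tops: blue (204,331), yellow (330,326). I'm enlarging to measure the offset.

Run:
```python
import cv2
im=cv2.imread('pics/w1.png')
cv2.imwrite('pics/w1c.png',cv2.resize(im[150:250,150:310],(800,500),interpolation=cv2.INTER_CUBIC))
cv2.imwrite('pics/w1d.png',cv2.resize(im[270:370,170:390],(800,364),interpolation=cv2.INTER_CUBIC))
```

```text
(no output)
```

View pics/w1c.png

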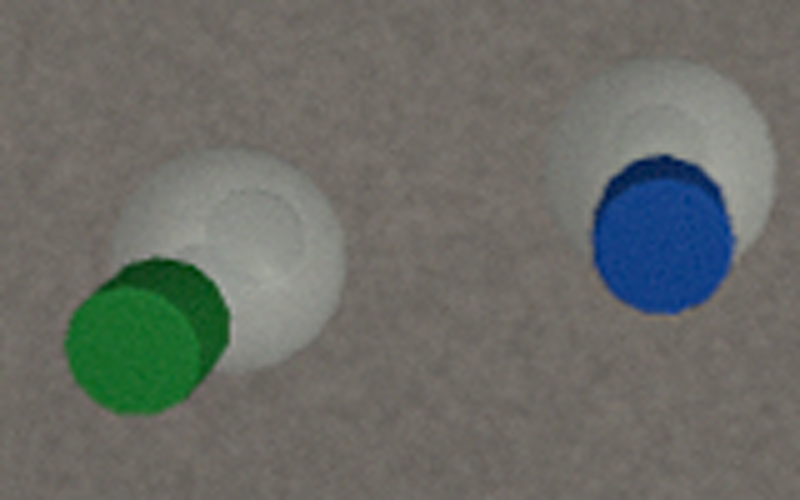

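View pics/w1d.png

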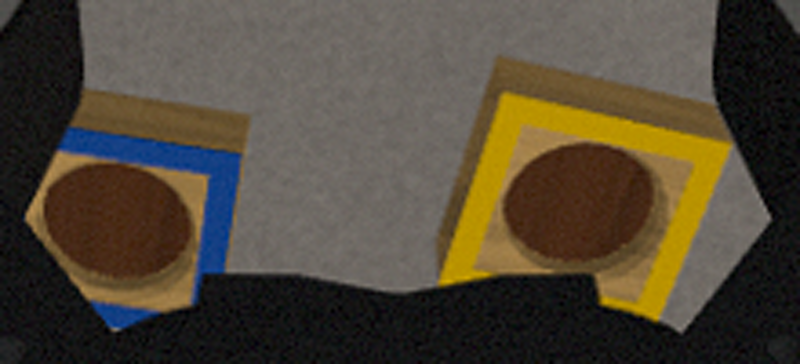

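Run:
```python
from h import *
np.set_printoptions(precision=4,suppress=True)
for n,uv,z in [('fb',(282.4,198.6),.098),('fg',(176.2,219.6),.098),('ry diag',(329.2,326.4),.026)]:
    print(n,plane('wrist',uv,z))
c=lambda U:((U[0]+.5)/3.636-.5+170,(U[1]+.5)/3.636-.5+270)
P=[plane('wrist',c(U),.026) for U in [(503,93),(730,142),(657,320)]]
print((P[0]+P[2])/2,np.linalg.norm(P[0]-P[1]),np.linalg.norm(P[2]-P[1]))
```

```text
fb [0.4381 0.1753 0.098 ]
fg [0.4593 0.0707 0.098 ]
ry diag [0.6395 0.2419 0.026 ]
[0.642  0.2433 0.026 ] 0.08905367118966996 0.08596272368646314
```

>>> drive_tool(increments="-0.001 0.003 -0.02 0;0 0 -0.03 0;0 0 -0.03 0;0 0 -0.025 0;0 0 -0.016 0;0 0 -0.010 0;0 0 0 0;0 0 0 0")

```text
t: 2.28
eef_pos: [0.4379, 0.176, 0.0905]
tool_rot: [-0.0, -0.001, 1.0, -0.0]
contact_force: [-0.2, 0.7, -0.0]
gripper_width: 1.002
```

>>> drive_tool(increments="0 0 0 0;0 0 0 0;0 0 0 0;0 0 0 0;0 0 0 0;0 0 0 0;0 0 0 0;0 0 0 0", grip=0)

```text
t: 2.95
eef_pos: [0.4382, 0.1752, 0.0905]
tool_rot: [0.0, -0.001, 1.0, 0.0]
contact_force: [0.6, -0.2, 0.1]
gripper_width: -0.001
```

The gripper reads fully shut (-0.001), so it may have missed the stopper. I'll look before moving.

Run:
```python
from h import *
o=bot.get_obs();print(o['t'],o['eef_pos'],o['gripper_width'])
for n in('top','scene','wrist'):
    im=save(n,f'pics/{n}2.png')
im=cv2.imread('pics/scene2.png');cv2.imwrite('pics/s2c.png',cv2.resize(im[150:300,250:450],(800,600),interpolation=cv2.INTER_CUBIC))
```

```text
2.95 [0.43821979 0.17521495 0.09045237] -0.0007198829514670975
```

View pics/s2c.png

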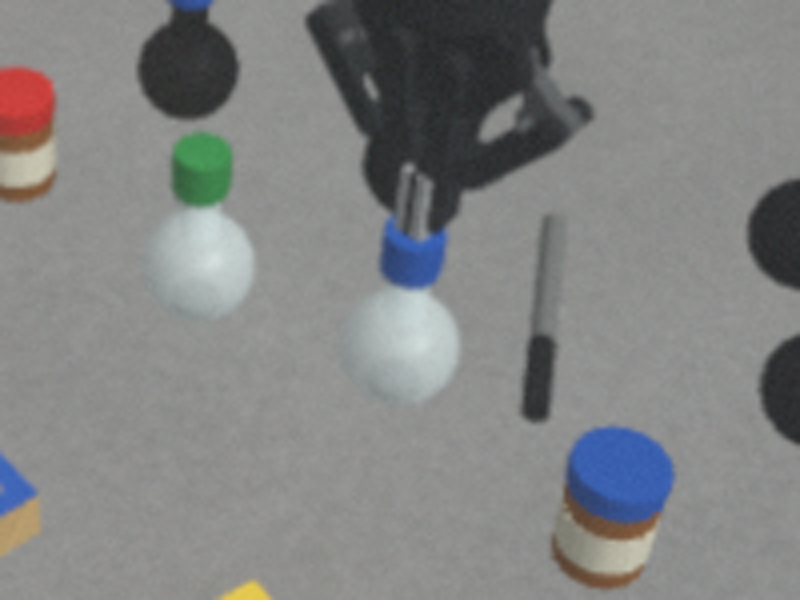

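View pics/wrist2.png

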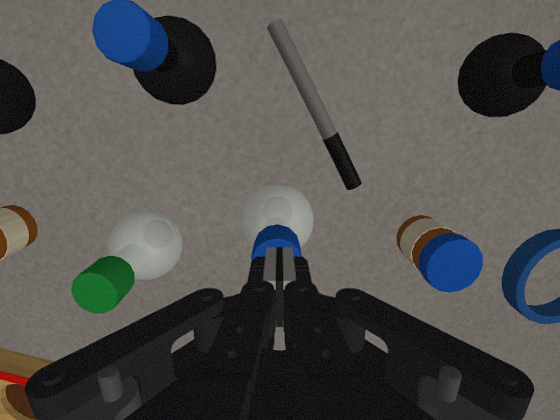

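View pics/top2.png

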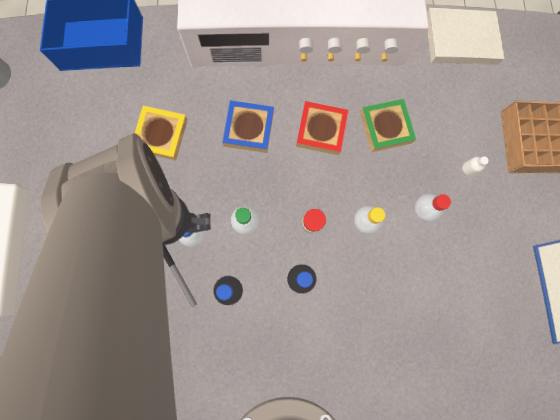

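Run:
```python
from h import *
np.set_printoptions(precision=3,suppress=True)
p=bot.get_obs()['eef_pos'];print(p)
for n in('top','scene','wrist'):
    T=bot.calibration(n)['camera_from_world'];print(n,'cam at',-T[:3,:3].T@T[:3,3])
    print(' tcp,tip',proj(n,[p,p-[0,0,.022]]).ravel(),' stopper top/bottom/foot',proj(n,[[.4385,.174,.098],[.4385,.174,.074],[.4385,.174,0]]).ravel())
im=cv2.imread('pics/wrist2.png');cv2.imwrite('pics/w2c.png',cv2.resize(im[170:370,200:360],(640,600),interpolation=cv2.INTER_CUBIC) if 0 else cv2.resize(im[180:330,200:360],(640,600),interpolation=cv2.INTER_CUBIC))
im=cv2.imread('pics/scene2.png');cv2.imwrite('pics/s2d.png',cv2.resize(im[170:260,320:400],(533,600),interpolation=cv2.INTER_CUBIC))
```

```text
[0.438 0.175 0.09 ]
top cam at [0.358 0.026 0.832]
 tcp,tip [182.564 228.893 184.974 230.128]  stopper top/bottom/foot [182.394 228.263 185.048 229.639 192.286 233.388]
scene cam at [0.962 0.474 0.638]
 tcp,tip [354.839 210.272 353.498 219.245]  stopper top/bottom/foot [354.635 206.854 353.17  216.751 349.015 244.934]
wrist cam at [0.368 0.175 0.244]
 tcp,tip [279.182 253.652 279.183 239.03 ]  stopper top/bottom/foot [276.891 260.11  277.179 242.892 277.741 209.405]
```

View pics/w2c.png

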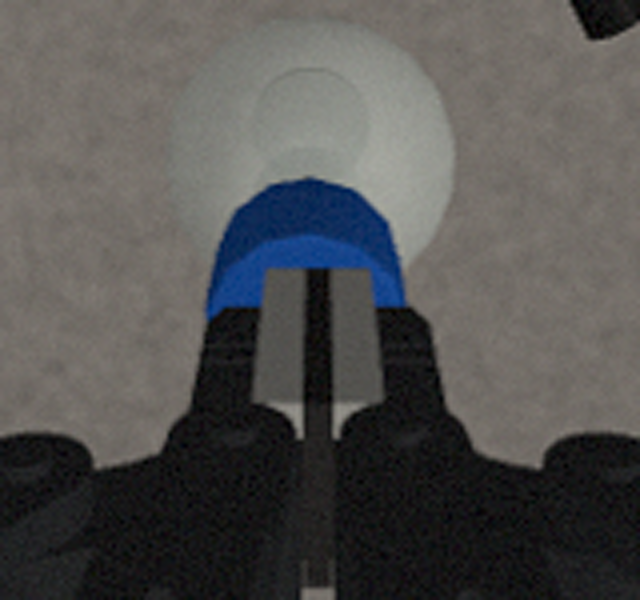

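View pics/s2d.png

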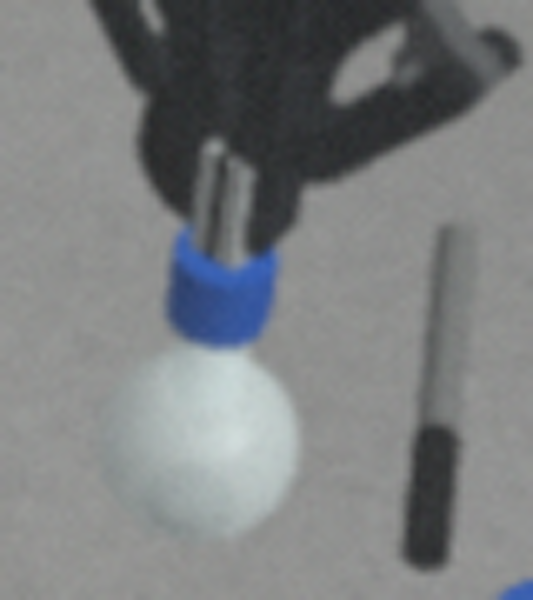

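Run:
```python
from h import *
np.set_printoptions(precision=4,suppress=True)
# wrist: pad bottom edge mid crop(319,268) /4 +(200,180); stopper top front rim crop(308,235)
for nm,uv in [('pad bottom',(279.6,246.9)),('rim',(277,238.6))]:
    o,d=ray('wrist',uv)
    for x in (.424,.427,.438,.449): 
        print(nm,x,o+d*(x-o[0])/d[0])
print(proj('scene',[[x,.175,z] for x in(.427,.438,.449) for z in(.07,.085,.098,.11)]).reshape(3,4,2))
```

```text
pad bottom 0.424 [0.424  0.1754 0.1138]
pad bottom 0.427 [0.427  0.1754 0.1068]
pad bottom 0.438 [0.438  0.1755 0.0813]
pad bottom 0.449 [0.449  0.1755 0.0559]
rim 0.424 [0.424  0.1741 0.1032]
rim 0.427 [0.427  0.1741 0.0957]
rim 0.438 [0.438  0.1738 0.0682]
rim 0.449 [0.449  0.1736 0.0406]
[[[357.128  215.3471]
  [358.0774 209.2536]
  [358.9208 203.848 ]
  [359.717  198.7519]]

 [[353.554  218.4784]
  [354.4644 212.3803]
  [355.2734 206.9698]
  [356.0371 201.8685]]

 [[349.9294 221.6549]
  [350.7998 215.5525]
  [351.5733 210.1375]
  [352.3036 205.0312]]]
```

The scene and wrist pictures agree that the pads closed just above the stopper, with the tips at about z≈0.10. That is roughly 30 mm higher than TCP minus overhang. The flask is undisturbed. I'll raise the tool, open it and measure the real tip height.

>>> drive_tool(increments="0 0 0.01 0;0 0 0.01 0;0 0 0.01 0;0 0 0 0;0 0 0 0")

```text
t: 3.52
eef_pos: [0.4389, 0.1757, 0.1215]
tool_rot: [0.001, -0.001, 1.0, 0.001]
contact_force: [-0.4, -0.6, -0.7]
gripper_width: -0.001
```

Run:
```python
from h import *
o=bot.get_obs();p=o['eef_pos'];print(o['t'],p,o['gripper_width'],o['q'],o['contact_force'])
im=save('scene','pics/s3.png');w=save('wrist','pics/w3.png')
print(proj('scene',[p,p-[0,0,.022],p+[0,0,.01]]))
cv2.imwrite('pics/s3c.png',cv2.resize(im[140:290,270:430],(640,600),interpolation=cv2.INTER_CUBIC))
cv2.imwrite('pics/w3c.png',cv2.resize(w[160:310,200:360],(640,600),interpolation=cv2.INTER_CUBIC))
```

```text
3.5167 [0.43891419 0.17571176 0.12151482] -0.0013727566255159543 [-0.71965415  0.28239705  0.24239118  2.13626567 -0.10092078  0.73078437
  1.16066217] [-0.42186322 -0.60186456 -0.65791495]
[[356.8181941  197.31755289]
 [355.3991913  206.77743621]
 [357.48246691 192.89688398]]
```

View pics/s3c.png

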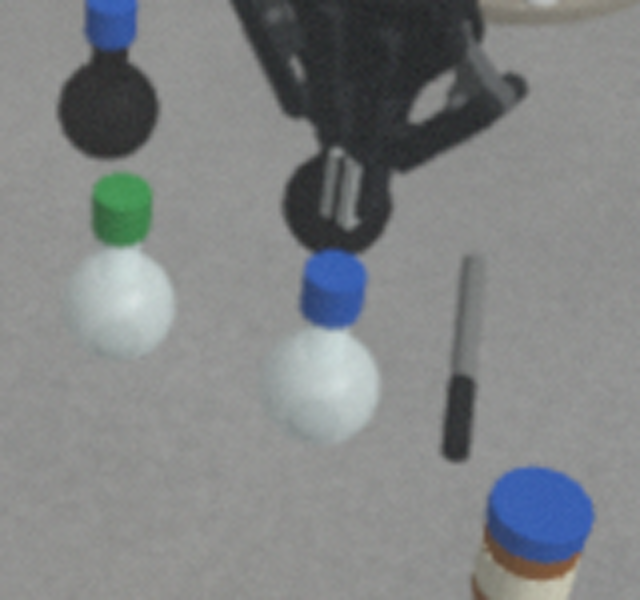

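View pics/w3c.png

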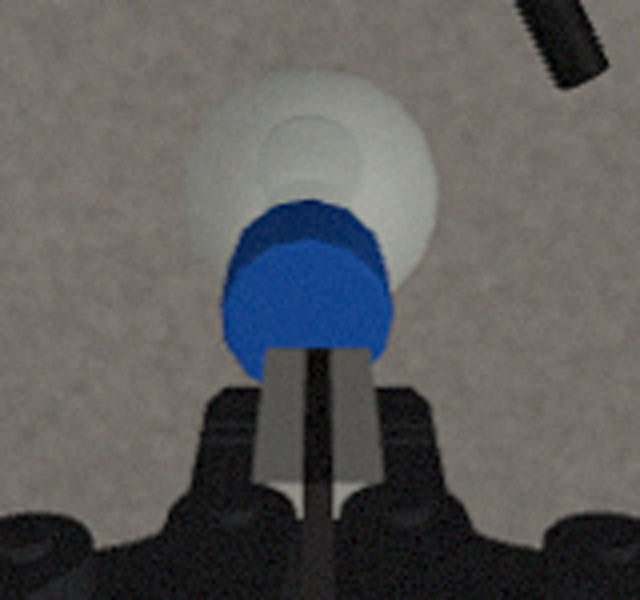

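The tips sit about 10 mm above the TCP reading, not 22 mm below it. I'll therefore grip with the TCP at about 0.06.

>>> drive_tool(increments="0 0 0 0;0 0 0 0;0 0 0 0;0 -0.001 0 0;0 0 -0.01 0;0 0 -0.02 0;0 0 -0.02 0;0 0 -0.01 0;0 0 0 0;0 0 0 0", grip=1)

```text
t: 4.45
eef_pos: [0.4378, 0.1739, 0.0599]
tool_rot: [-0.001, -0.0, 1.0, -0.0]
contact_force: [-0.1, 0.2, 0.2]
gripper_width: 0.998
```

>>> drive_tool(increments="0 0 0 0;0 0 0 0;0 0 0 0;0 0 0 0;0 0 0 0;0 0 0 0;0 0 0 0;0 0 0 0", grip=0)

```text
t: 5.12
eef_pos: [0.4387, 0.1744, 0.061]
tool_rot: [0.0, -0.001, 1.0, 0.0]
contact_force: [-0.8, -1.4, 6.7]
gripper_width: 0.322
```

Run:
```python
from h import *
o=bot.get_obs();p=o['eef_pos'];print(o['t'],p,o['gripper_width'],o['contact_force'])
im=save('scene','pics/s4.png');w=save('wrist','pics/w4.png')
a=cv2.resize(im[150:300,270:430],(400,375),interpolation=cv2.INTER_CUBIC)
b=cv2.resize(w[160:310,200:360],(400,375),interpolation=cv2.INTER_CUBIC)
cv2.imwrite('pics/sw4.png',np.hstack([a,b]))
```

```text
5.1167 [0.4387359  0.17436909 0.06096685] 0.32163417710841036 [-0.77875365 -1.35004123  6.67702978]
```

View pics/sw4.png

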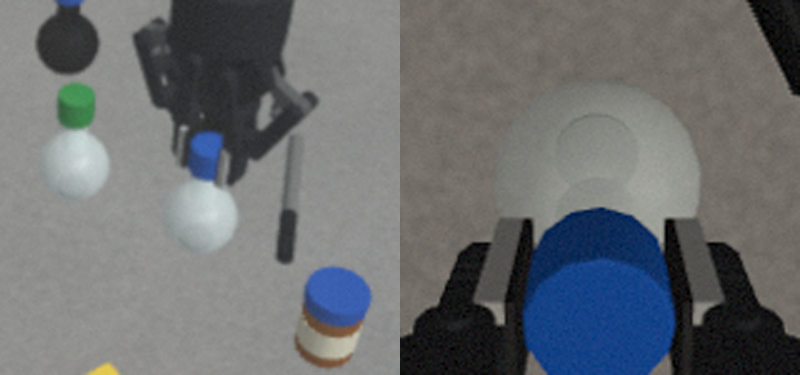

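The grip is confirmed: opening 0.322 (about 27 mm) on the stopper. Next I lift and carry to the blue rest.

>>> drive_tool(increments="0 0 0.005 0;0 0 0.01 0;0 0 0.015 0;0 0 0.02 0;0 0 0.025 0;0 0 0.025 0;0.01 -0.005 0.02 0;0.02 -0.01 0 0;0.025 -0.015 0 0;0.025 -0.015 0 0;0.025 -0.015 0 0;0.025 -0.015 0 0")

```text
t: 6.22
eef_pos: [0.569, 0.0985, 0.1812]
tool_rot: [0.0, -0.001, 1.0, 0.0]
contact_force: [-0.0, 0.6, -0.7]
gripper_width: 0.317
```

>>> drive_tool(increments="0.025 -0.013 0 0;0.025 -0.013 0 0;0.02 -0.008 0 0;0.01 -0.004 0 0;0.003 -0.001 0 0;0 0 0 0;0 0 0 0;0 0 0 0")

```text
t: 6.88
eef_pos: [0.65, 0.0614, 0.1805]
tool_rot: [-0.001, -0.001, 1.0, 0.0]
contact_force: [0.2, -0.3, -1.8]
gripper_width: 0.321
```

Run:
```python
from h import *
o=bot.get_obs();p=o['eef_pos'];print(o['t'],p,o['tool_rot'],o['gripper_width'],o['contact_force'])
im=save('scene','pics/s5.png');w=save('wrist','pics/w5.png')
save('top','pics/t5.png')
```

```text
6.8833 [0.64997526 0.06142504 0.18045939] [-5.20976692e-04 -1.30236965e-03  9.99998955e-01  3.51303784e-04] 0.3213314071876206 [ 0.21828025 -0.30896867 -1.75242474]
```

View pics/w5.png

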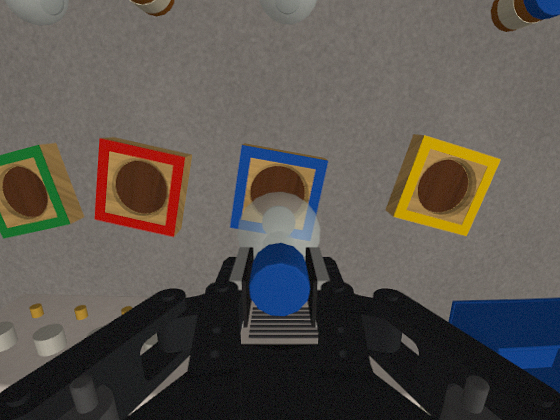

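View pics/s5.png

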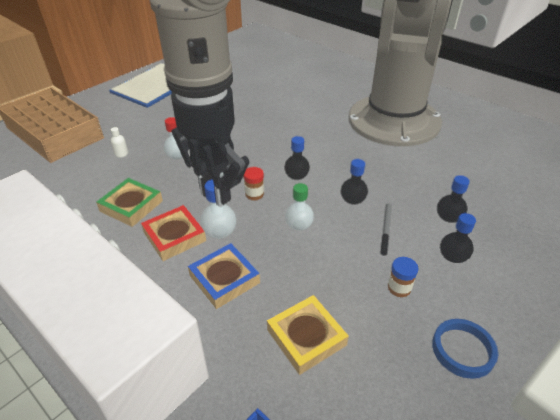

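View pics/t5.png

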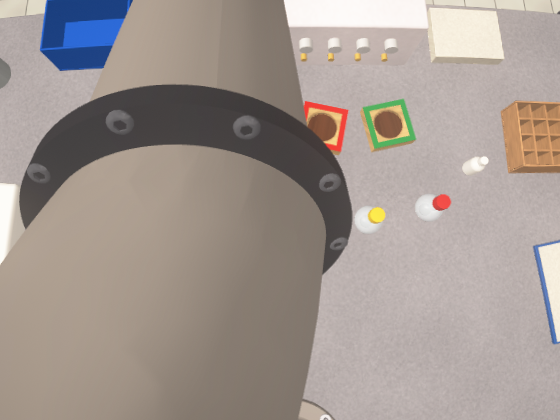

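The wrist view now shows all four rests: red (141,187), blue (279,190), yellow (446,185), and part of green. I'm measuring their corners in the arm frame.

Run:
```python
import cv2
im=cv2.imread('pics/w5.png')
cv2.imwrite('pics/w5a.png',cv2.resize(im[125:250,210:360],(720,600),interpolation=cv2.INTER_CUBIC))
cv2.imwrite('pics/w5b.png',cv2.resize(im[125:250,0:200],(800,500),interpolation=cv2.INTER_CUBIC))
cv2.imwrite('pics/w5c.png',cv2.resize(im[125:250,380:520],(672,600),interpolation=cv2.INTER_CUBIC))
```

```text
(no output)
```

View pics/w5a.png

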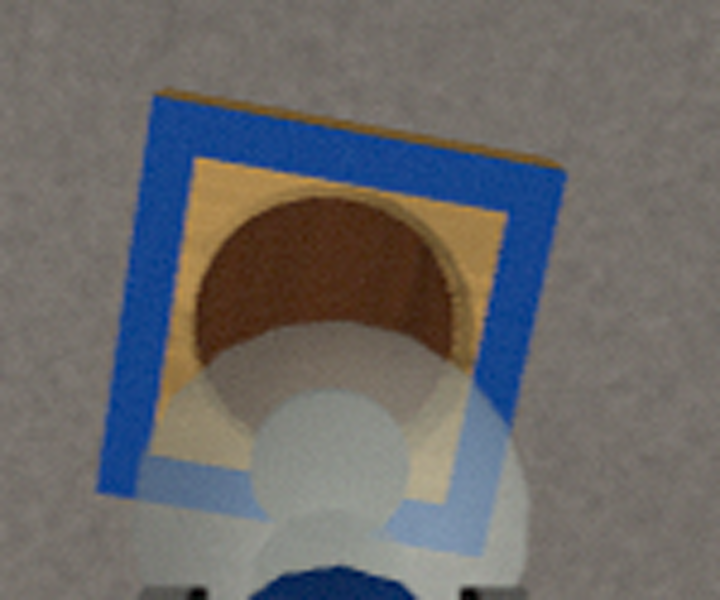

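View pics/w5b.png

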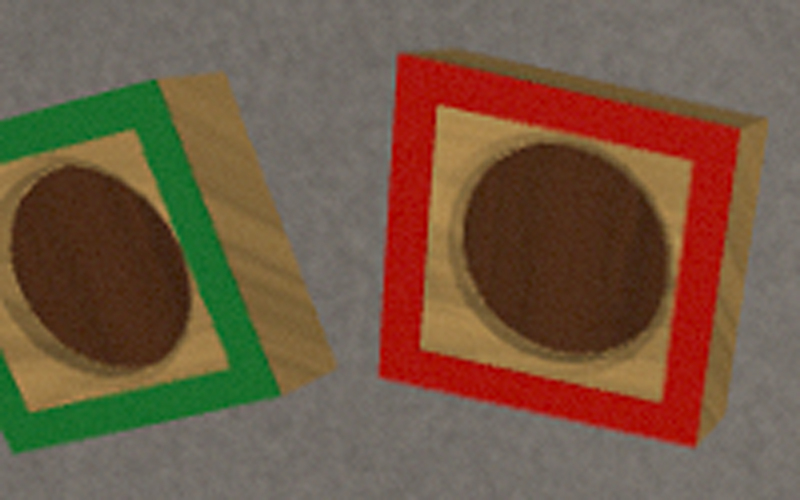

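View pics/w5c.png

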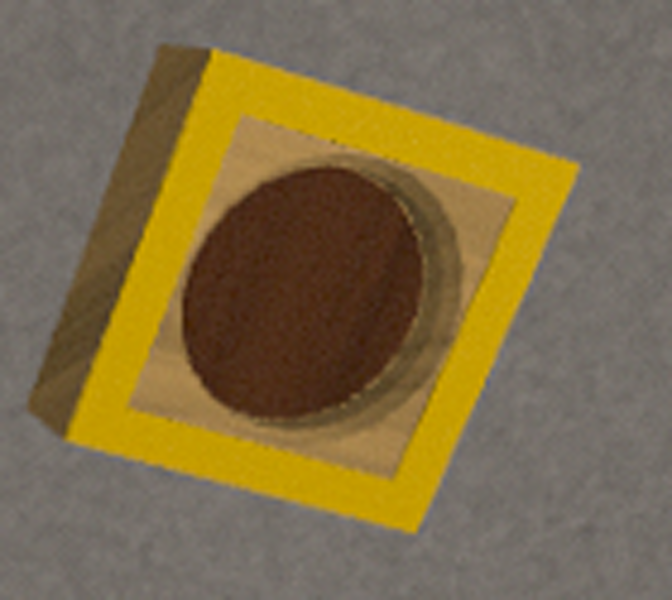

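Run:
```python
from h import *
np.set_printoptions(precision=4,suppress=True)
f=lambda U,s,o:((U[0]+.5)/s-.5+o[0],(U[1]+.5)/s-.5+o[1])
R=dict(blue=([(153,92),(567,170),(485,556),(97,493)],4.8,(210,125)),red=([(399,53),(741,127),(694,447),(380,376)],4,(0,125)),yellow=([(211,48),(580,164),(415,533),(67,440)],4.8,(380,125)))
print(bot.get_obs()['eef_pos'])
for k,(L,s,o) in R.items():
    P=np.array([plane('wrist',f(U,s,o),.026) for U in L]);print(k,P.mean(0),[round(np.linalg.norm(P[i]-P[i-1]),4) for i in range(4)])
print('foot/stopper bottom disc?',plane('wrist',f((330,463),4.8,(210,125)),.1195), plane('wrist',f((330,463),4.8,(210,125)),.129))
c=bot.calibration('wrist');T=c['camera_from_world']
pc=T@np.array([.65,.0614,.1195,1]);print('depth foot',pc[2],'radius px foot13',297*.013/pc[2],'seen',78/4.8)
```

```text
[0.6505 0.061  0.1806]
blue [0.6529 0.0593 0.026 ] [np.float64(0.0914), np.float64(0.09), np.float64(0.0903), np.float64(0.0907)]
red [ 0.6467 -0.0906  0.026 ] [np.float64(0.0898), np.float64(0.0904), np.float64(0.0908), np.float64(0.0895)]
yellow [0.6449 0.2411 0.026 ] [np.float64(0.0902), np.float64(0.0908), np.float64(0.0901), np.float64(0.0898)]
foot/stopper bottom disc? [0.6515 0.0604 0.1195] [0.6484 0.0605 0.129 ]
depth foot 0.22542931313895898 radius px foot13 17.12732007314419 seen 16.25
```

The foot is within about 1.5 mm of the rest centre, so I nudge and lower.

>>> drive_tool(increments="0.0015 -0.001 -0.01 0;0 0 -0.02 0;0 0 -0.025 0;0 0 -0.02 0;0 0 -0.012 0;0 0 -0.006 0;0 0 -0.003 0;0 0 0 0;0 0 0 0")

```text
t: 7.78
eef_pos: [0.6535, 0.0592, 0.0854]
tool_rot: [0.001, -0.001, 1.0, 0.0]
contact_force: [-0.7, 0.0, -0.6]
gripper_width: 0.317
```

>>> drive_tool(increments="0 0 -0.002 0;0 0 -0.002 0;0 0 -0.001 0;0 0 0 0;0 0 0 0")

```text
t: 8.2
eef_pos: [0.6527, 0.0593, 0.0795]
tool_rot: [0.0, -0.001, 1.0, 0.0]
contact_force: [-0.2, -0.9, -1.1]
gripper_width: 0.316
```

>>> drive_tool(increments="0 0 -0.001 0;0 0 -0.001 0;0 0 0 0;0 0 0 0")

```text
t: 8.53
eef_pos: [0.6526, 0.0593, 0.0773]
tool_rot: [-0.0, -0.001, 1.0, 0.0]
contact_force: [-0.5, 0.9, -1.4]
gripper_width: 0.313
```

Run:
```python
from h import *
o=bot.get_obs();print(o['t'],o['eef_pos'],o['contact_force'])
im=save('scene','pics/s6.png');w=save('wrist','pics/w6.png')
a=cv2.resize(im[190:310,160:280],(400,400),interpolation=cv2.INTER_CUBIC)
b=cv2.resize(w[100:340,160:400],(400,400),interpolation=cv2.INTER_CUBIC)
cv2.imwrite('pics/sw6.png',np.hstack([a,b]))
```

```text
8.5333 [0.65263473 0.05925121 0.07731132] [-0.45836566  0.93340144 -1.44452235]
```

View pics/sw6.png

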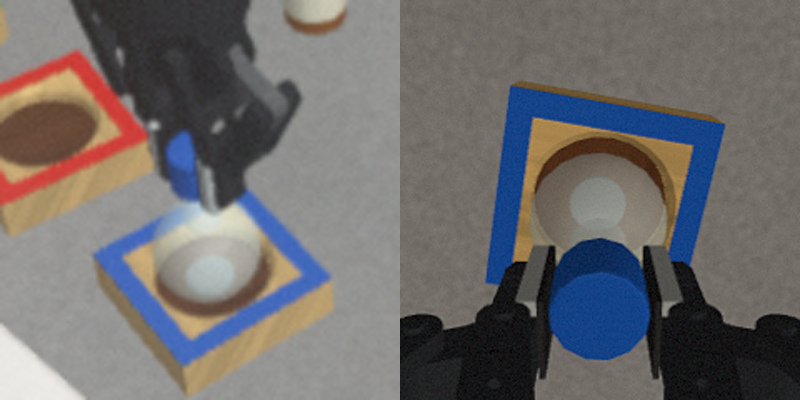

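The ball is centred in the dimple and not yet touching the floor. I lower it in small steps until contact.

>>> drive_tool(increments="0 0 -0.001 0;0 0 0 0;0 0 0 0")

```text
t: 8.88
eef_pos: [0.6532, 0.0592, 0.0771]
tool_rot: [0.001, -0.001, 1.0, 0.0]
contact_force: [-0.8, 1.0, 3.9]
gripper_width: 0.316
```

>>> drive_tool(increments="0 0 -0.0007 0;0 0 0 0;0 0 0 0")

```text
t: 9.13
eef_pos: [0.6536, 0.0592, 0.0771]
tool_rot: [0.001, -0.0, 1.0, 0.0]
contact_force: [-1.1, -0.7, 9.3]
gripper_width: 0.316
```

>>> drive_tool(increments="0 0 -0.0007 0;0 0 0 0;0 0 0 0")

```text
t: 9.38
eef_pos: [0.6539, 0.0592, 0.077]
tool_rot: [0.001, -0.0, 1.0, 0.0]
contact_force: [-3.2, 0.3, 12.3]
gripper_width: 0.319
```

Contact was made at about TCP 0.077, which matches home. I ease off and release.

>>> drive_tool(increments="0 0 0.0014 0;0 0 0 0;0 0 0 0")

```text
t: 9.63
eef_pos: [0.6534, 0.0592, 0.0771]
tool_rot: [0.001, -0.001, 1.0, 0.0]
contact_force: [0.2, -0.4, 6.2]
gripper_width: 0.317
```

>>> drive_tool(increments="0 0 0 0;0 0 0 0;0 0 0 0;0 0 0 0;0 0 0 0;0 0 0 0", grip=1)

```text
t: 10.13
eef_pos: [0.6526, 0.0592, 0.0762]
tool_rot: [-0.0, -0.001, 1.0, -0.0]
contact_force: [0.0, -0.2, 0.2]
gripper_width: 1.002
```

>>> drive_tool(increments="0 0 0.01 0;0 0 0.02 0;0 0 0.03 0;0 0 0.04 0;0 0 0.04 0;0 0 0 0;0 0 0 0")

```text
t: 10.72
eef_pos: [0.6547, 0.0592, 0.2204]
tool_rot: [0.003, -0.0, 1.0, 0.001]
contact_force: [0.6, 0.3, 0.1]
gripper_width: 0.998
```

Run:
```python
from h import *
o=bot.get_obs();print(o['t'],o['eef_pos'],o['contact_force'])
im=save('scene','pics/s7.png');w=save('wrist','pics/w7.png')
a=cv2.resize(im[190:310,160:280],(400,400),interpolation=cv2.INTER_CUBIC)
b=cv2.resize(w[100:300,180:380],(400,400),interpolation=cv2.INTER_CUBIC)
cv2.imwrite('pics/sw7.png',np.hstack([a,b]))
```

```text
10.7167 [0.65465531 0.05919612 0.22035774] [0.58125963 0.3171115  0.13515171]
```

View pics/sw7.png

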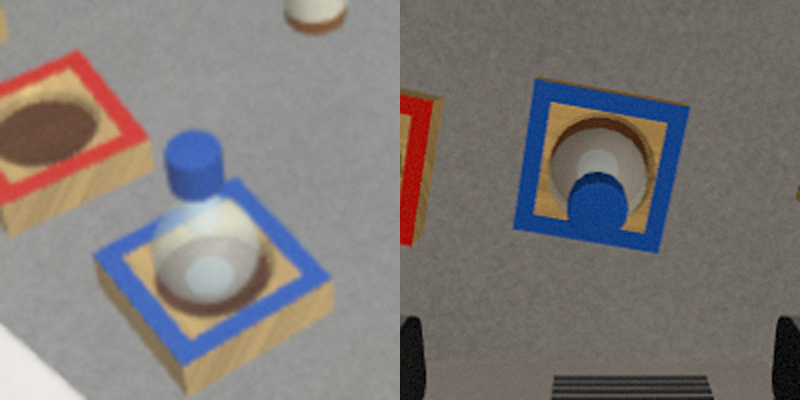

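The blue flask is home and upright. Next is green.

>>> drive_tool(increments="-0.01 0 0 0;-0.02 0.001 0 0;-0.03 0.002 0 0;-0.035 0.002 0 0;-0.035 0.002 0 0;-0.03 0.002 0 0;-0.02 0.001 0 0;-0.01 0 0 0;-0.0035 0 0 0;0 0 0 0;0 0 0 0;0 0 0 0")

```text
t: 11.82
eef_pos: [0.4604, 0.0692, 0.2164]
tool_rot: [0.0, -0.0, 1.0, -0.0]
contact_force: [-0.5, 0.4, -0.3]
gripper_width: 1.005
```

Run:
```python
from h import *
o=bot.get_obs();print(o['t'],o['eef_pos'],o['tool_rot'])
w=save('wrist','pics/w8.png')
print(proj('wrist',[[.4593,.0695,.098],[.4541,-.170,.098],[.4762,-.294,.098]]))
cv2.imwrite('pics/w8c.png',cv2.resize(w[140:260,0:320],(800,300),interpolation=cv2.INTER_CUBIC))
```

```text
11.8167 [0.46043796 0.06917246 0.21635228] [ 2.50300538e-04 -3.41074727e-04  9.99999891e-01 -1.98634935e-04]
[[279.60642281 199.75684866]
 [ 34.82918146 194.88124516]
 [-65.18863218 215.99426058]]
```

View pics/w8c.png

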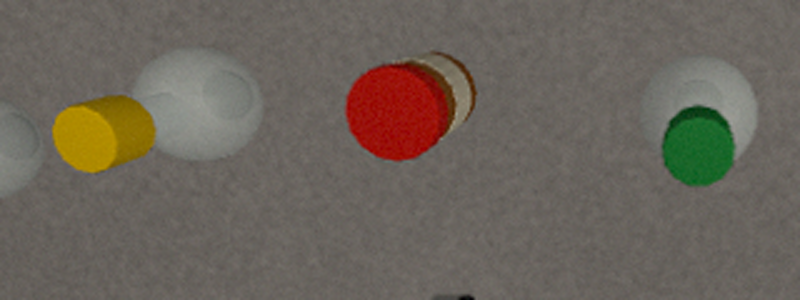

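Green and yellow stopper tops match the predictions within 0.5 px, so I descend and grip.

>>> drive_tool(increments="0 0 -0.02 0;0 0 -0.03 0;0 0 -0.03 0;0 0 -0.03 0;0 0 -0.02 0;0 0 -0.015 0;0 0 -0.008 0;0 0 -0.003 0;0 0 0 0;0 0 0 0")

```text
t: 12.7
eef_pos: [0.46, 0.0693, 0.061]
tool_rot: [0.001, -0.0, 1.0, 0.0]
contact_force: [-0.1, -0.2, -0.1]
gripper_width: 1.0
```

>>> drive_tool(increments="0 0 0 0;0 0 0 0;0 0 0 0;0 0 0 0;0 0 0 0;0 0 0 0;0 0 0 0;0 0 0 0", grip=0)

```text
t: 13.37
eef_pos: [0.4596, 0.0693, 0.0608]
tool_rot: [0.0, -0.001, 1.0, 0.0]
contact_force: [-0.4, -0.5, 5.7]
gripper_width: 0.319
```

>>> drive_tool(increments="0 0 0.005 0;0 0 0.01 0;0 0 0.015 0;0 0 0.02 0;0 0 0.025 0;0 0 0.025 0;0.0096 -0.0149 0.02 0;0.0193 -0.0298 0 0;0.0193 -0.0298 0 0;0.0193 -0.0298 0 0;0.0193 -0.0298 0 0;0.0193 -0.0298 0 0")

```text
t: 14.37
eef_pos: [0.5657, -0.0961, 0.1812]
tool_rot: [0.0, -0.001, 1.0, 0.0]
contact_force: [0.7, 1.1, -2.1]
gripper_width: 0.317
```

>>> drive_tool(increments="0.0193 -0.0298 0 0;0.0193 -0.0298 0 0;0.0193 -0.0298 0 0;0.0145 -0.0223 0 0;0.0096 -0.0149 0 0;0.0045 -0.0071 0 0;0 0 0 0;0 0 0 0;0 0 0 0")

```text
t: 15.12
eef_pos: [0.6514, -0.2264, 0.1804]
tool_rot: [-0.0, -0.001, 1.0, 0.001]
contact_force: [-0.4, 0.1, -0.8]
gripper_width: 0.316
```

Run:
```python
from h import *
o=bot.get_obs();print(o['t'],o['eef_pos'],o['tool_rot'],o['gripper_width'])
w=save('wrist','pics/w9.png')
cv2.imwrite('pics/w9c.png',cv2.resize(w[125:275,200:360],(640,600),interpolation=cv2.INTER_CUBIC))
```

```text
15.1167 [ 0.65135123 -0.22640065  0.1803996 ] [-3.72772072e-04 -1.38358885e-03  9.99998731e-01  6.95698573e-04] 0.31618246306774633
```

View pics/w9c.png

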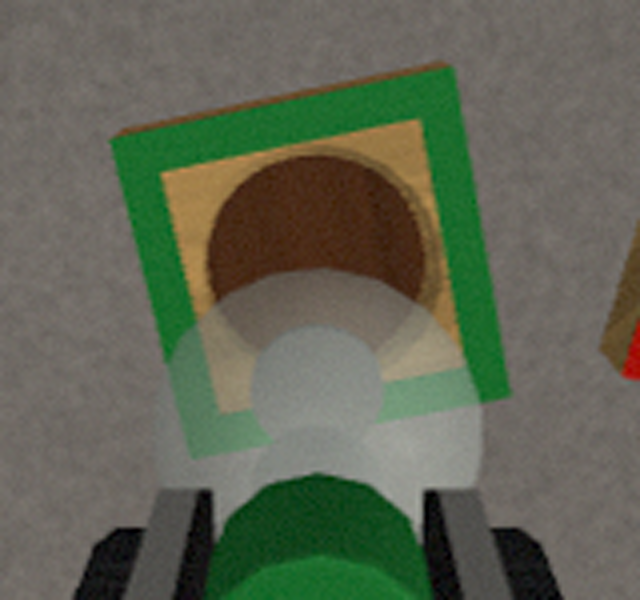

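Corners read at (112,137), (455,66), (511,397), (192,459), and the foot disc at (317,383).

```bash
cat >> h.py <<'E'
def chk(L,foot,s,o,zf):
    f=lambda U:((U[0]+.5)/s-.5+o[0],(U[1]+.5)/s-.5+o[1])
    P=np.array([plane('wrist',f(U),.026) for U in L]);c=P.mean(0)
    F=plane('wrist',f(foot),zf);print('rest',c,'sides',[round(float(np.linalg.norm(P[i]-P[i-1])),4) for i in range(4)],'foot',F,'move',(c-F)[:2],'tcp',bot.get_obs()['eef_pos'])
E
python3 -c "
from h import *
np.set_printoptions(precision=4,suppress=True)
chk([(112,137),(455,66),(511,397),(192,459)],(317,383),4,(200,125),.1195)"
```

```text
rest [ 0.6515 -0.2263  0.026 ] sides [0.0907, 0.0896, 0.0905, 0.0897] foot [ 0.6519 -0.2264  0.1195] move [-0.0004  0.0002] tcp [ 0.6514 -0.2263  0.1805]
```

>>> drive_tool(increments="0 0 -0.01 0;0 0 -0.02 0;0 0 -0.025 0;0 0 -0.02 0;0 0 -0.012 0;0 0 -0.006 0;0 0 -0.003 0;0 0 -0.002 0;0 0 -0.002 0;0 0 -0.001 0;0 0 0 0;0 0 0 0")

```text
t: 16.17
eef_pos: [0.6522, -0.2285, 0.0801]
tool_rot: [0.0, -0.001, 1.0, -0.0]
contact_force: [-0.8, -0.5, -0.9]
gripper_width: 0.319
```

Run:
```python
from h import *
o=bot.get_obs();print(o['t'],o['eef_pos'],o['contact_force'])
im=save('scene','pics/s10.png');w=save('wrist','pics/w10.png')
a=cv2.resize(im[140:240,80:180],(400,400),interpolation=cv2.INTER_CUBIC)
b=cv2.resize(w[100:340,160:400],(400,400),interpolation=cv2.INTER_CUBIC)
cv2.imwrite('pics/sw10.png',np.hstack([a,b]))
```

```text
16.1667 [ 0.65216109 -0.22852839  0.08005055] [-0.81045301 -0.50416393 -0.87865685]
```

View pics/sw10.png

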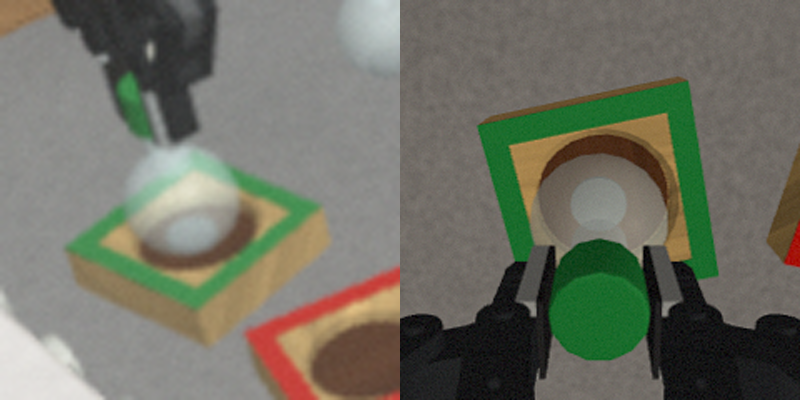

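The ball is in the dimple, slightly toward −y, so I shift +1 mm in y and lower gently.

>>> drive_tool(increments="0 0.001 -0.001 0;0 0 -0.0007 0;0 0 0 0;0 0 0 0;0 0 0 0")

```text
t: 16.68
eef_pos: [0.6518, -0.2274, 0.0777]
tool_rot: [-0.0, -0.001, 1.0, 0.0]
contact_force: [-0.2, -0.3, -1.1]
gripper_width: 0.315
```

>>> drive_tool(increments="0 0 -0.0008 0;0 0 0 0;0 0 0 0")

```text
t: 16.93
eef_pos: [0.6519, -0.2275, 0.077]
tool_rot: [0.0, -0.001, 1.0, -0.0]
contact_force: [-0.5, -0.3, -1.8]
gripper_width: 0.315
```

>>> drive_tool(increments="0 0 -0.0007 0;0 0 0 0;0 0 0 0")

```text
t: 17.18
eef_pos: [0.6522, -0.2275, 0.077]
tool_rot: [0.0, -0.001, 1.0, -0.0]
contact_force: [-0.3, 0.4, 4.6]
gripper_width: 0.315
```

Contact at 4.6 N at the home height, so I release.

>>> drive_tool(increments="0 0 0.0004 0;0 0 0 0;0 0 0 0;0 0 0 0;0 0 0 0;0 0 0 0", grip=1)

```text
t: 17.68
eef_pos: [0.6517, -0.2273, 0.0764]
tool_rot: [-0.0, -0.001, 1.0, 0.0]
contact_force: [-0.0, 0.4, 0.6]
gripper_width: 1.0
```

>>> drive_tool(increments="0 0 0.01 0;0 0 0.02 0;0 0 0.03 0;0 0 0.04 0;0 0 0.04 0;0 0 0 0;0 0 0 0;0 0 0 0")

```text
t: 18.35
eef_pos: [0.6517, -0.2272, 0.2171]
tool_rot: [0.0, -0.001, 1.0, 0.0]
contact_force: [0.1, -0.2, -0.3]
gripper_width: 0.999
```

Run:
```python
from h import *
o=bot.get_obs();print(o['t'],o['eef_pos'],o['contact_force'])
im=save('scene','pics/s11.png');w=save('wrist','pics/w11.png')
a=cv2.resize(im[140:240,80:180],(400,400),interpolation=cv2.INTER_CUBIC)
b=cv2.resize(w[100:300,180:380],(400,400),interpolation=cv2.INTER_CUBIC)
cv2.imwrite('pics/sw11.png',np.hstack([a,b]))
```

```text
18.35 [ 0.65173404 -0.22721486  0.21712395] [ 0.05077137 -0.21785224 -0.34530072]
```

View pics/sw11.png

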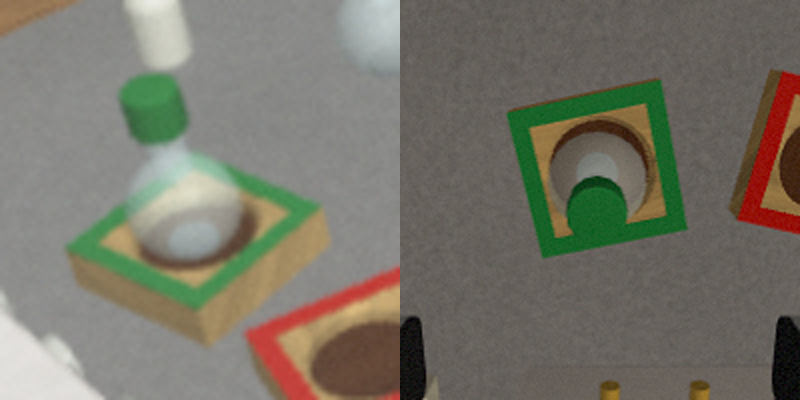

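Green is home. Next is the red flask.

>>> drive_tool(increments="-0.01 -0.004 0 0;-0.02 -0.008 0 0;-0.03 -0.0115 0 0;-0.03 -0.0115 0 0;-0.03 -0.0115 0 0;-0.028 -0.01 0 0;-0.0177 -0.007 0 0;-0.01 -0.004 0 0;0 0 0 0;0 0 0 0;0 0 0 0;0 0 0 0")

```text
t: 19.45
eef_pos: [0.4776, -0.2939, 0.2164]
tool_rot: [0.0, -0.002, 1.0, 0.0]
contact_force: [-0.0, 0.3, -0.5]
gripper_width: 1.003
```

Run:
```python
from h import *
o=bot.get_obs();print(o['t'],o['eef_pos'],o['tool_rot'])
w=save('wrist','pics/w12.png')
print(proj('wrist',[[.476,-.2945,.098]]))
cv2.imwrite('pics/w12c.png',cv2.resize(w[140:260,200:360],(800,600),interpolation=cv2.INTER_CUBIC))
```

```text
19.45 [ 0.47762759 -0.29386236  0.21635601] [ 3.06376725e-05 -1.79460259e-03  9.99998388e-01  4.83206363e-05]
[[278.63186167 199.39776321]]
```

View pics/w12c.png

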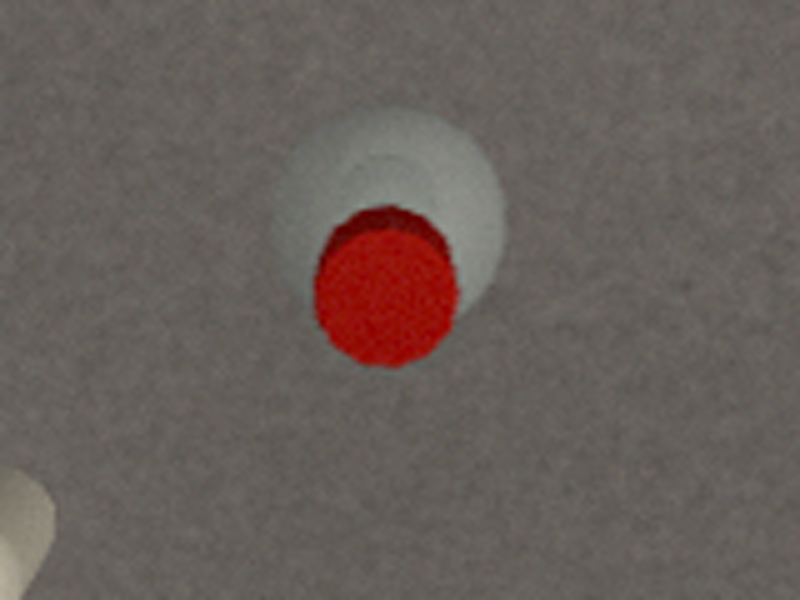

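>>> drive_tool(increments="-0.0005 -0.0012 -0.02 0;0 0 -0.03 0;0 0 -0.03 0;0 0 -0.03 0;0 0 -0.02 0;0 0 -0.015 0;0 0 -0.008 0;0 0 -0.003 0;0 0 0 0;0 0 0 0")

```text
t: 20.33
eef_pos: [0.4764, -0.2964, 0.0613]
tool_rot: [0.001, -0.001, 1.0, -0.0]
contact_force: [-0.4, 0.8, 1.0]
gripper_width: 0.999
```

>>> drive_tool(increments="0 0 0 0;0 0 0 0;0 0 0 0;0 0 0 0;0 0 0 0;0 0 0 0;0 0 0 0;0 0 0 0", grip=0)

```text
t: 21.0
eef_pos: [0.4759, -0.2962, 0.061]
tool_rot: [0.0, -0.001, 1.0, -0.0]
contact_force: [0.0, 0.9, 5.3]
gripper_width: 0.318
```

>>> drive_tool(increments="0 0 0.005 0;0 0 0.01 0;0 0 0.015 0;0 0 0.02 0;0 0 0.025 0;0 0 0.025 0;0 0 0.02 0;0.0085 0.0103 0 0;0.0171 0.0206 0 0;0.0213 0.0257 0 0;0.0213 0.0257 0 0;0.0213 0.0257 0 0")

```text
t: 22.0
eef_pos: [0.5657, -0.1862, 0.1804]
tool_rot: [-0.0, -0.0, 1.0, 0.0]
contact_force: [0.7, 0.2, -0.2]
gripper_width: 0.317
```

>>> drive_tool(increments="0.0213 0.0257 0 0;0.0213 0.0257 0 0;0.0171 0.0206 0 0;0.0128 0.0154 0 0;0.0085 0.0103 0 0;0 0 0 0;0 0 0 0;0 0 0 0;0 0 0 0")

```text
t: 22.75
eef_pos: [0.645, -0.0926, 0.1807]
tool_rot: [-0.0, 0.001, 1.0, -0.0]
contact_force: [-0.4, -0.3, 0.0]
gripper_width: 0.318
```

Run:
```python
from h import *
o=bot.get_obs();print(o['t'],o['eef_pos'],o['tool_rot'],o['gripper_width'])
w=save('wrist','pics/w13.png')
cv2.imwrite('pics/w13c.png',cv2.resize(w[125:275,200:360],(640,600),interpolation=cv2.INTER_CUBIC))
```

```text
22.75 [ 0.64499928 -0.09255976  0.18072219] [-2.83230151e-04  8.67466211e-04  9.99999510e-01 -3.82793295e-04] 0.3179417752229482
```

View pics/w13c.png

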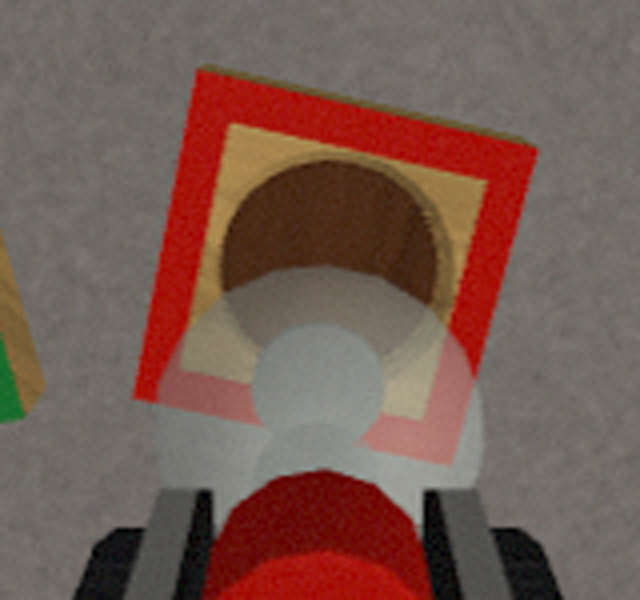

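```bash
python3 -c "
from h import *
np.set_printoptions(precision=4,suppress=True)
chk([(198,68),(538,148),(451,466),(134,399)],(317,382),4,(200,125),.1197)"
```

```text
rest [ 0.6468 -0.0892  0.026 ] sides [0.091, 0.0897, 0.0905, 0.0897] foot [ 0.6455 -0.0926  0.1197] move [0.0014 0.0034] tcp [ 0.6452 -0.0924  0.1808]
```

>>> drive_tool(increments="0 0.001 -0.01 0;0 0 -0.02 0;0 0 -0.025 0;0 0 -0.02 0;0 0 -0.012 0;0 0 -0.006 0;0 0 -0.003 0;0 0 -0.002 0;0 0 -0.002 0;0 0 -0.001 0;0 0 0 0;0 0 0 0")

```text
t: 23.8
eef_pos: [0.6465, -0.0894, 0.0802]
tool_rot: [0.001, -0.001, 1.0, 0.0]
contact_force: [0.8, -0.7, -0.9]
gripper_width: 0.316
```

Run:
```python
from h import *
o=bot.get_obs();print(o['t'],o['eef_pos'],o['contact_force'])
w=save('wrist','pics/w14.png')
cv2.imwrite('pics/w14c.png',cv2.resize(w[120:280,200:360],(500,500),interpolation=cv2.INTER_CUBIC))
```

```text
23.8 [ 0.64650336 -0.0893882   0.08021234] [ 0.76466728 -0.67263147 -0.93401062]
```

View pics/w14c.png

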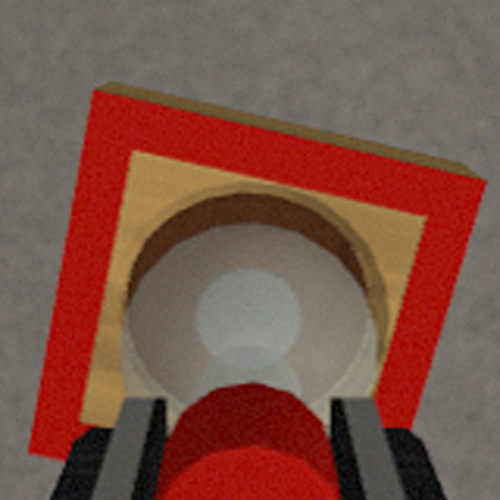

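The red flask is centred in the dimple, so I continue down gently.

>>> drive_tool(increments="0 0 -0.001 0;0 0 -0.001 0;0 0 -0.0007 0;0 0 0 0;0 0 0 0;0 0 0 0")

```text
t: 24.35
eef_pos: [0.6463, -0.0894, 0.0771]
tool_rot: [0.0, -0.001, 1.0, 0.0]
contact_force: [-0.4, 1.0, 2.4]
gripper_width: 0.32
```

Contact at 2.4 N, so I release.

>>> drive_tool(increments="0 0 0 0;0 0 0 0;0 0 0 0;0 0 0 0;0 0 0 0;0 0 0 0", grip=1)

```text
t: 24.85
eef_pos: [0.6461, -0.0894, 0.0768]
tool_rot: [-0.0, -0.001, 1.0, -0.0]
contact_force: [1.2, -0.0, 0.7]
gripper_width: 1.0
```

>>> drive_tool(increments="0 0 0.01 0;0 0 0.02 0;0 0 0.03 0;0 0 0.04 0;0 0 0.04 0;0 0 0 0;0 0 0 0;0 0 0 0")

```text
t: 25.52
eef_pos: [0.6459, -0.0892, 0.2172]
tool_rot: [0.0, -0.001, 1.0, 0.0]
contact_force: [-0.5, 1.2, -0.5]
gripper_width: 0.996
```

Run:
```python
from h import *
o=bot.get_obs();print(o['t'],o['eef_pos'],o['contact_force'])
im=save('scene','pics/s15.png');w=save('wrist','pics/w15.png')
a=cv2.resize(im[140:260,80:240],(533,400),interpolation=cv2.INTER_CUBIC)
b=cv2.resize(w[100:300,215:345],(260,400),interpolation=cv2.INTER_CUBIC)
cv2.imwrite('pics/sw15.png',np.hstack([a,b]))
```

```text
25.5167 [ 0.64587774 -0.08920709  0.21721064] [-0.49114643  1.17296021 -0.4816747 ]
```

View pics/sw15.png

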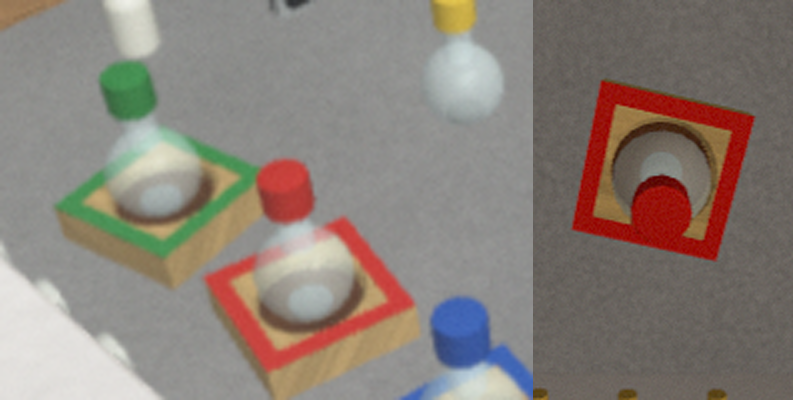

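Red is home. Now the yellow flask.

>>> drive_tool(increments="-0.01 -0.004 0 0;-0.02 -0.009 0 0;-0.03 -0.0125 0 0;-0.034 -0.0145 0 0;-0.034 -0.0145 0 0;-0.03 -0.0125 0 0;-0.02 -0.009 0 0;-0.01 -0.004 0 0;-0.004 -0.001 0 0;0 0 0 0;0 0 0 0;0 0 0 0")

```text
t: 26.62
eef_pos: [0.4555, -0.1695, 0.2168]
tool_rot: [0.0, -0.002, 1.0, -0.0]
contact_force: [0.3, 0.5, -0.6]
gripper_width: 0.996
```

Run:
```python
from h import *
o=bot.get_obs();print(o['t'],o['eef_pos'],o['tool_rot'])
w=save('wrist','pics/w16.png')
print(proj('wrist',[[.4541,-.170,.098]]))
cv2.imwrite('pics/w16c.png',cv2.resize(w[140:260,200:360],(800,600),interpolation=cv2.INTER_CUBIC))
```

```text
26.6167 [ 0.45548781 -0.16951501  0.21683384] [ 1.50243468e-04 -1.55970996e-03  9.99998763e-01 -1.35208513e-04]
[[278.81397288 199.41648564]]
```

View pics/w16c.png

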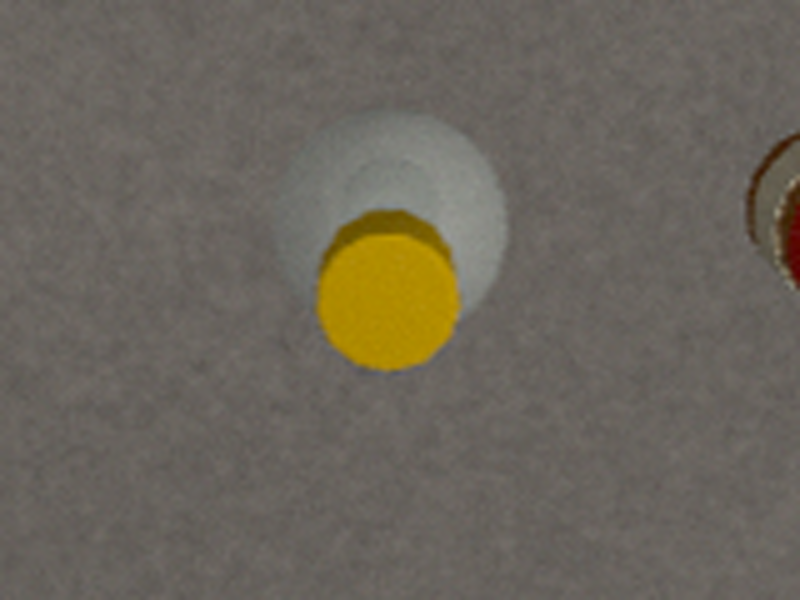

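Yellow's top is at (277.4,200), about 1 mm toward −y. I adjust, descend and grip.

>>> drive_tool(increments="0 -0.001 -0.02 0;0 0 -0.03 0;0 0 -0.03 0;0 0 -0.03 0;0 0 -0.02 0;0 0 -0.015 0;0 0 -0.008 0;0 0 -0.003 0;0 0 0 0;0 0 0 0")

```text
t: 27.5
eef_pos: [0.455, -0.1714, 0.0615]
tool_rot: [0.001, -0.001, 1.0, -0.0]
contact_force: [0.1, -0.1, -0.4]
gripper_width: 0.996
```

>>> drive_tool(increments="0 0 0 0;0 0 0 0;0 0 0 0;0 0 0 0;0 0 0 0;0 0 0 0;0 0 0 0;0 0 0 0", grip=0)

```text
t: 28.17
eef_pos: [0.4545, -0.1714, 0.0614]
tool_rot: [0.0, -0.001, 1.0, 0.0]
contact_force: [-0.2, -0.3, 5.3]
gripper_width: 0.32
```

>>> drive_tool(increments="0 0 0.005 0;0 0 0.01 0;0 0 0.015 0;0 0 0.02 0;0 0 0.025 0;0 0 0.025 0;0 0 0.02 0;0 0 0.015 0;0.006 0.013 0.005 0;0.0119 0.0257 0 0;0.0119 0.0257 0 0;0.0119 0.0257 0 0")

```text
t: 29.17
eef_pos: [0.4959, -0.0806, 0.2018]
tool_rot: [0.0, 0.0, 1.0, 0.0]
contact_force: [0.4, -0.3, -1.2]
gripper_width: 0.315
```

>>> drive_tool(increments="0.0119 0.0257 0 0;0.0119 0.0257 0 0;0.0119 0.0257 0 0;0.0119 0.0257 0 0;0.0119 0.0257 0 0;0.0119 0.0257 0 0;0.0119 0.0257 0 0;0.0119 0.0257 0 0;0.0119 0.0257 0 0;0.0119 0.0257 0 0;0.0119 0.0257 0 0;0.0089 0.0193 0 0")

```text
t: 30.17
eef_pos: [0.6358, 0.2234, 0.2013]
tool_rot: [0.0, -0.001, 1.0, 0.0]
contact_force: [-0.1, -0.3, -0.9]
gripper_width: 0.314
```

>>> drive_tool(increments="0.0064 0.0145 -0.01 0;0.0022 0.0052 -0.01 0;0 0 0 0;0 0 0 0;0 0 0 0;0 0 0 0;0 0 0 0")

```text
t: 30.75
eef_pos: [0.6445, 0.2391, 0.1818]
tool_rot: [0.0, 0.0, 1.0, 0.0]
contact_force: [-0.2, 0.3, -1.6]
gripper_width: 0.316
```

Run:
```python
from h import *
o=bot.get_obs();print(o['t'],o['eef_pos'],o['tool_rot'],o['gripper_width'])
w=save('wrist','pics/w17.png')
cv2.imwrite('pics/w17c.png',cv2.resize(w[125:275,200:360],(640,600),interpolation=cv2.INTER_CUBIC))
```

```text
30.75 [0.64449816 0.23912481 0.18176373] [4.27456745e-04 2.75274805e-04 9.99999870e-01 3.67947550e-05] 0.3158877577475279
```

View pics/w17c.png

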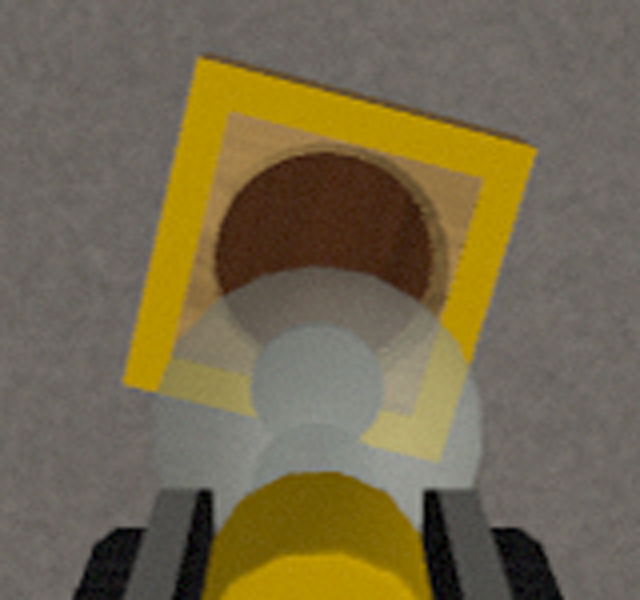

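```bash
python3 -c "
from h import *
np.set_printoptions(precision=4,suppress=True)
chk([(199,56),(537,149),(440,461),(123,385)],(317,382),4,(200,125),.1204)"
```

```text
rest [0.6444 0.2413 0.026 ] sides [0.091, 0.0902, 0.0897, 0.0903] foot [0.6448 0.2393 0.1204] move [-0.0005  0.002 ] tcp [0.6444 0.2395 0.1817]
```

>>> drive_tool(increments="0 0.0006 -0.01 0;0 0 -0.02 0;0 0 -0.025 0;0 0 -0.02 0;0 0 -0.012 0;0 0 -0.006 0;0 0 -0.004 0;0 0 -0.002 0;0 0 -0.002 0;0 0 -0.001 0;0 0 0 0;0 0 0 0")

```text
t: 31.8
eef_pos: [0.6446, 0.2412, 0.0796]
tool_rot: [0.0, -0.001, 1.0, 0.0]
contact_force: [0.1, 0.7, -0.5]
gripper_width: 0.315
```

Run:
```python
from h import *
o=bot.get_obs();print(o['t'],o['eef_pos'],o['contact_force'])
w=save('wrist','pics/w18.png')
cv2.imwrite('pics/w18c.png',cv2.resize(w[120:280,200:360],(500,500),interpolation=cv2.INTER_CUBIC))
```

```text
31.8 [0.64456438 0.24118025 0.0795714 ] [ 0.14033847  0.68655791 -0.51237575]
```

View pics/w18c.png

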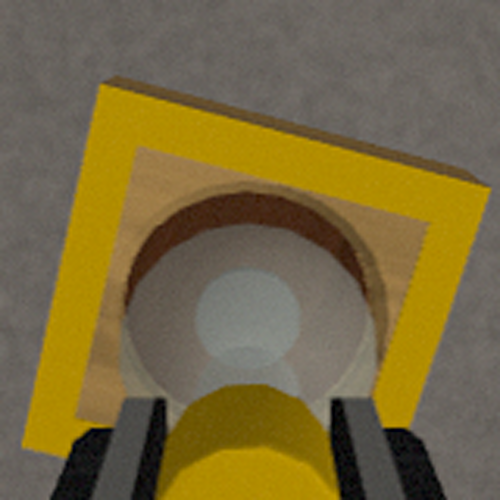

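Yellow is centred in the dimple, so I finish lowering.

>>> drive_tool(increments="0 0 -0.001 0;0 0 -0.001 0;0 0 0 0;0 0 0 0;0 0 0 0")

```text
t: 32.27
eef_pos: [0.6446, 0.2411, 0.0775]
tool_rot: [0.0, -0.001, 1.0, 0.0]
contact_force: [-0.4, -0.9, 4.5]
gripper_width: 0.31
```

>>> drive_tool(increments="0 0 0.0003 0;0 0 0 0;0 0 0 0;0 0 0 0;0 0 0 0;0 0 0 0", grip=1)

```text
t: 32.77
eef_pos: [0.6441, 0.241, 0.0771]
tool_rot: [-0.0, -0.001, 1.0, -0.0]
contact_force: [0.5, 0.5, -0.3]
gripper_width: 1.002
```

>>> drive_tool(increments="0 0 0.01 0;0 0 0.02 0;0 0 0.03 0;0 0 0.04 0;0 0 0.04 0;-0.04 0 0.01 0;-0.04 0 0 0;-0.04 0.01 0 0;-0.04 0.01 0 0;0 0 0 0;0 0 0 0")

```text
t: 33.68
eef_pos: [0.4821, 0.2622, 0.2282]
tool_rot: [-0.0, -0.002, 1.0, 0.001]
contact_force: [1.5, -0.0, 0.2]
gripper_width: 0.998
```

Run:
```python
from h import *
o=bot.get_obs();print(o['t'],o['eef_pos'],o['contact_force'])
im=save('scene','pics/s19.png');w=save('wrist','pics/w19.png')
cv2.imwrite('pics/s19c.png',cv2.resize(im[130:370,80:400],(800,600),interpolation=cv2.INTER_CUBIC))
```

```text
33.6833 [0.48206333 0.26220067 0.22823708] [ 1.45417979 -0.04602787  0.23108832]
```

View pics/s19c.png

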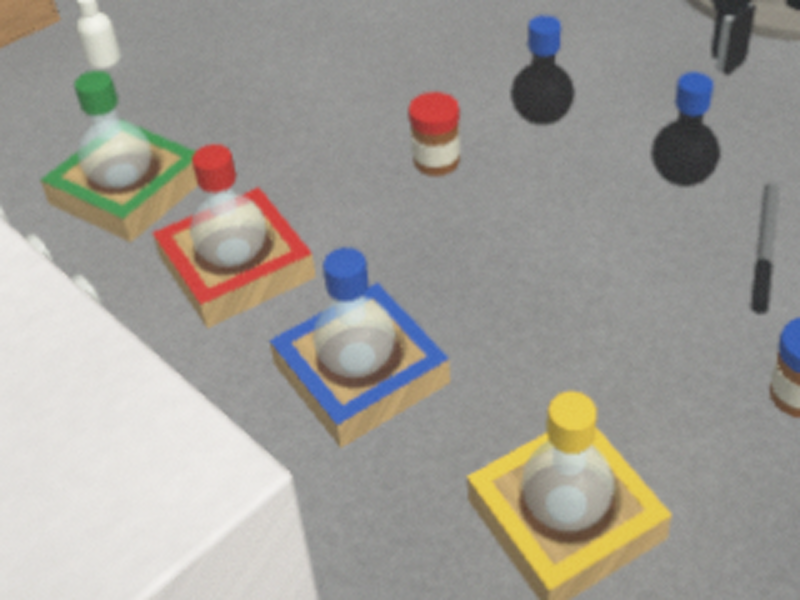

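View pics/w19.png

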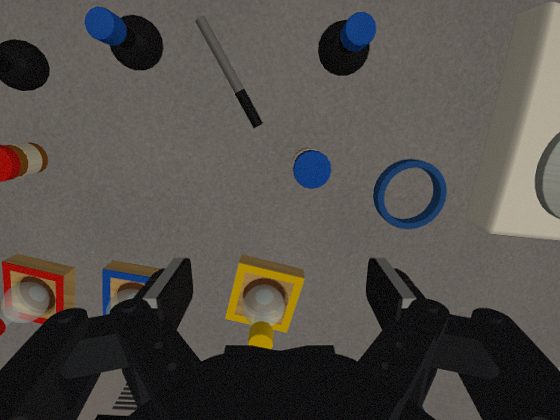

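All four flasks stand upright in their own rests: green (95,92), red (215,165), blue (345,273) and yellow (571,420) in the crop. Both jars are upright where they started and the gripper is clear, so I hand in.

```bash
python3 -c "
from station import bot
print(bot.hand_in())"
```

```text
the job is handed in; nothing more can be done
None
```

All four flasks are standing in the rests of their own colours and released. I handed the job in at about 34 s of the 128 s allowed.

- **Final checks:** The last scene picture shows each flask upright in its dimple. The wrist views before each release showed every ball centred, by measurement within about 2 mm. The jars looked unmoved, judged by eye and not measured, and the gripper was open and clear of everything.
- **Set-down forces:** Wrist readings at set-down were 2.4 N for red, 4.5 N for yellow and 4.6 N for green. Blue reached 12.3 N because I ran two extra lowering steps after contact, still below the 25 N limit.
- **What disagreed:**
  - **Finger length:** My first grasp closed on air above the blue stopper, without moving the flask. The pictures put the fingertips about 30 mm higher than the TCP reading and the stated overhang implied, so I gripped with the TCP at 0.061 m instead.
  - **Cameras:** The top and wrist cameras also differed by about 2 to 5 mm in y. I used the wrist view and the gripped position to correct for that.

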